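# Check a banknote with the UV torch

### The arm

A 7-joint arm with a two-finger parallel gripper is mounted at the origin on the work surface. World frame = base frame: x ahead of the robot, y to its left, z up, the work surface at z = 0. Lengths are in m, angles in rad, forces in N, time in s.
With the tool pointing down it reaches from about 0.35 to 0.9 m from the base axis. Payload 8.1 kg.
Tool frame: the origin (TCP) lies on the mounting face of the last link; the fingertips stand 173 mm ahead of it and the grasp point (between the pads) lies ctrl.grip_point_offset ahead of it (ctrl.grip_point_offset is the distance from the TCP to the grasp point, in m); z points along the fingers, y is the direction in which the jaws open and shut (so a half turn about z gives the same grasp; the last joint's range is limited). The gripper opens to 85 mm and grips with 20 to 120 N. Pads are 22 mm wide; open, the fingers measure 114 mm over their backs; the gripper's body (76 mm by 85 mm) begins 54 mm behind the grasp point. The pads swing forward as they close: fully open they stand 13 mm farther back than shut.
Start: joints at [1.234, 0.434, 0.025, 1.573, -0.012, 1.134, -0.075], TCP at [0.145, -0.608, 0.405] pointing down, gripper open.
Joint ranges: [-2.62, 2.62], [-0.44, 2.09], [-1.27, 1.32], [0.08, 2.57], [-1.32, 4.46], [0.12, 2], [-2.74, 2.74]. Speed limits (rad/s): [2.22, 2.22, 3.01, 3.01, 3.14, 3.14, 3.14].

### API

Orientations are given as a unit quaternion [w, x, y, z].
In Python, from plant import sensors, cams, workorder, models, ctrl gives the robot as it stands.
- The arm moves only by the tool move_arm, never from a script. Its argument "increments" is a list that holds one entry, the list of rows, each a list of 7 numbers: the shift along the tool's x, y, z in m, then the turn, a rotation vector about the tool's x, y, z in units of 6 degrees (1.0 is 6 degrees), then the opening, from 0 (shut) to 1 (fully open). A call has 1 to 12 rows; each row shifts and turns the commanded pose from where the row before left it, along the tool's axes as they then stand; what a row does not reach is not made up. A row lasts 1/12 s, in which the tool goes at most 41.7 mm and 7.16 degrees, less where a joint would pass 70% of its speed; a pose out of reach is approached as far as the arm can. A call with a gripper value outside its range is refused whole. The fingers move at their own pace and stop on an object; the grip force is fixed at half the most. Time passes only in rows, so rows that do not move let the fingers close. It gives the time, the measured TCP pose, the force and the opening at its end, in the units of the state.
- sensors.get_obs(): the state, without advancing time (a new reading comes with each control period).
- cams.get_image(name): name is "scene" or "side" or "wrist"; returns the picture (420x560x3 uint8, red, green, blue); there is no depth.
- cams.get_calibration(name): a dict with "intrinsics" (3x3 intrinsics, pixels), "rvec" (rotation vector, rad) and "tvec" (3), from world to camera coordinates, as OpenCV has them; the wrist camera has in their place "mount" (4x4, takes a point from camera to tool coordinates, whose origin is the TCP and whose axes are the flange's). Camera axes: x right, y down, z forward; pixel columns grow to the right and rows downward; lengths in m; the calibration is good to about 2 mm. A picture is of the moment at which its call begins: read the wrist's pose just before it. get_calibration takes no time and is no camera call.
- workorder.hand_in(): hands the job in, once; it reports no verdict.
Trained networks look in the newest picture that a camera, given by its name, has taken for a name from the list of things; names that differ only in an ending like _2 or _b are one class to them, and where a whole thing is asked for, a point or a joint stands for the part that bears it (a point fixed in the world has none). Each returns a list of dicts, best first, with "conf" (0 to 1); they miss things now and then, are a little off and sometimes report something else, mostly with a low value. They report only what shows in the picture. A call takes as long as a camera call. They do not tell look-alikes from the thing itself.
- models.cut_out(target, camera): "region" (420x560 bool, what is visible of it) and "xy" ([column, row] in pixels, amid what is visible of it).
- models.mark_of(target, camera): "xy" ([column, row] in pixels: a listed point, or the origin of a listed thing).
The state is a dict: "t": time; "joints": joint angles; "qvel": joint speeds; "tau": joint torques, N m; "position": TCP position; "orientation": TCP orientation; "force": force on the tool from outside, world axes, zero at the start; "torque": the same for the moment, N m; "gripper_width": finger opening in m.
Only numpy, scipy, OpenCV 4.12 (cv2) and the standard library are available. Lean on these libraries where they do the work, as an engineer would, in place of code of your own. Each camera call takes 0.05 s, during which the arm holds its last target.

### The job

Check the banknote under ultraviolet light: first dim the shop lamp by moving the dimmer's red-knobbed lever to the blue mark and leave it there, then draw the black torch out of the white sleeve of its dock by its free end and raise it clear. Turn it so that its violet lens slants down at about 45 degrees and points at the middle of the note, with the lens about 10 cm away from the note, and finish while holding it still there in the gripper, touching nothing else with it. Do not disturb the other goods on the counter.

Things in the scene. Friction and masses are not known exactly. Their poses are not given: they have to be found in the camera images.
- dimmer (a joint): dimmer lever angle (rad): at 0 it leans 0.6 rad from upright towards the base's -x, at 0.6 it is upright, at 1.2 (stop) it leans 0.6 to the base's +x. Marks on the white quadrant beside it: yellow (bright) at 0.1, orange at 0.5, blue (dim) at 0.9, covering about 0.8 to 1.0. It stays where it is left; about 1.5 N at the knob moves it.
- dimmer_base: fixed grey dimmer box 130 (x) x 80 (y) x 55 mm high, origin at the centre of its underside; its z is up and the lever swings in its x-z plane. A white quadrant disc of radius 52 mm stands 16 to 28 mm to the +y side of the lever, its top 107 mm above the counter.
- dimmer_hinge (a point): point on the lever's hinge axis (which lies along the base's y), 55 mm above the counter, in the lever's plane.
- dimmer_knob (a point): centre of the lever's red ball knob, diameter 28 mm, 105 mm from the hinge; the lever below it is a steel rod of 10 mm diameter. The ball's top surface is the lever's end.
- torch: loose black UV torch, a round tube 30 mm across, 170 mm long, 0.13 to 0.25 kg, balanced at its middle; violet lens and band at the +x end, yellow band at the -x end. Origin on its axis at half length; x points towards the lens (the way it shines). It starts level in the dock, axis 65 mm above the counter, lens in the sleeve, the last 105 mm (yellow end) free.
- torch_lens (a point): centre of the torch's lens face, 85 mm from the torch's origin along its x.
- torch_spot (a point): imagined point on the torch's axis 100 mm in front of the lens (185 mm from the origin along x): where it should meet the middle of the note.
- dock: fixed torch dock: grey base 210 (x) x 84 (y) x 30 mm high, origin at the centre of its underside, z up. The torch starts with its middle above this origin, its lens towards the dock's -x, inside a white sleeve that is open only towards +x, and is drawn out towards +x. Two black rails, 18 mm wide over all, cradle it; their tops lie 1.3 mm above its lowest line.
- dock_mouth (a point): centre of the sleeve's open mouth, 20 mm to the dock's -x side of its origin, 65 mm above the counter. Sleeve: inside 40 mm wide, with 6 mm free above the torch and its closed end 75 mm in from the mouth; outside 50 mm wide, its top 90 mm above the counter. The lens leaves the mouth after 65 mm of drawing.
- note_plate: fixed flat black plate 110 (x) x 150 (y) x 6 mm with the greenish banknote 64 x 140 mm on it; origin at the centre of its underside.
- note_middle (a point): middle of the banknote, 7 mm above the counter.
- carton_low: bystander: loose carton 60 x 100 x 35 mm with a red band, origin under its centre.
- carton_top: bystander: loose carton 60 x 100 x 35 mm with a blue band, standing on the first one (top at 70 mm).
- jar: bystander: loose amber jar with red lid, diameter 80 mm, 110 mm high, origin under its centre.
- can: bystander: loose can with green label, diameter 66 mm, 100 mm high, origin under its centre.
- calculator: bystander: loose calculator 140 x 85 x 18 mm lying flat, origin under its centre.
- coin_bowl: bystander: loose aluminium bowl, rim diameter 90 mm, 35 mm high, origin under its centre.
Things that resemble listed ones, but are neither listed nor needed, are in the scene too. Of the things like the torch, leave any that is pink; of the rest the larger one is meant. Several things have the shape of the dock; the one meant has the colours described above.

How it is judged:
By the outcome, as a careful person would: the job done as asked, in the order asked, and still so for the second after the job is handed in, while the arm keeps its last pose, push and grip.
It also fails if it takes over 54 s, if anything falls off the work surface, if the arm or the gripper's body presses on something with over 40 N, if the wrist force passes 120 N, or if a joint passes its speed limit or range.

## Working session

There is one attempt and no reset: what is moved stays moved. The work goes in short steps, Python scripts to look and compute and a tool call to move; the robot and the scene stay as the last step left them, time stands still between calls to the robot, and variables do not carry over. Pictures are saved under pics/ and viewed, and the job is handed in when it is done.

Besides the shell and the picture viewer there is one more tool, called after "Emit:" as name(argument=value, ...), one argument or row to a line, values as JSON. move_arm: Moves the arm, as the interface text tells. Its arguments: {"type":"object","properties":{"increments":{"type":"array"}},"required":["increments"]}

```bash
ls; mkdir -p pics; python3 - <<'E'
from plant import sensors,cams,workorder,models,ctrl
import cv2,numpy as np
o=sensors.get_obs(); print({k:np.round(v,3) for k,v in o.items()}, ctrl.grip_point_offset)
for n in ["scene","side","wrist"]:
    im=cams.get_image(n); cv2.imwrite(f"pics/a_{n}.png",im[...,::-1])
    c=cams.get_calibration(n); print(n,{k:np.round(v,3).tolist() for k,v in c.items()})
E
```

```text
pics
{'t': np.float64(0.0), 'joints': array([ 1.234,  0.435,  0.025,  1.574, -0.012,  1.134, -0.075]), 'qvel': array([-0.   ,  0.001,  0.001, -0.   , -0.002, -0.001,  0.   ]), 'tau': array([ 0.0000e+00, -6.7047e+01,  1.0250e+00, -3.1622e+01,  1.5000e-02,
        1.2000e-02,  0.0000e+00]), 'position': array([ 0.145, -0.608,  0.404]), 'orientation': array([-0.001,  0.993,  0.117, -0.   ]), 'force': array([-0.958, -0.051,  0.364]), 'torque': array([ 0.002,  0.049, -0.009]), 'gripper_width': np.float64(0.085)} 0.1547
scene {'intrinsics': [[473.761, 0.0, 274.003], [0.0, 473.761, 210.445], [0.0, 0.0, 1.0]], 'rvec': [0.931, 2.678, -0.787], 'tvec': [0.453, -0.144, 2.015]}
side {'intrinsics': [[480.901, 0.0, 275.533], [0.0, 480.901, 210.64], [0.0, 0.0, 1.0]], 'rvec': [0.859, -2.388, 1.212], 'tvec': [0.314, 0.316, 1.111]}
wrist {'intrinsics': [[308.95, 0.0, 275.59], [0.0, 308.95, 212.046], [0.0, 0.0, 1.0]], 'mount': [[-0.0, -0.948, -0.319, 0.083], [1.0, -0.001, 0.001, -0.0], [-0.001, -0.319, 0.948, 0.031], [0.0, 0.0, 0.0, 1.0]]}
```

View pics/a_scene.png

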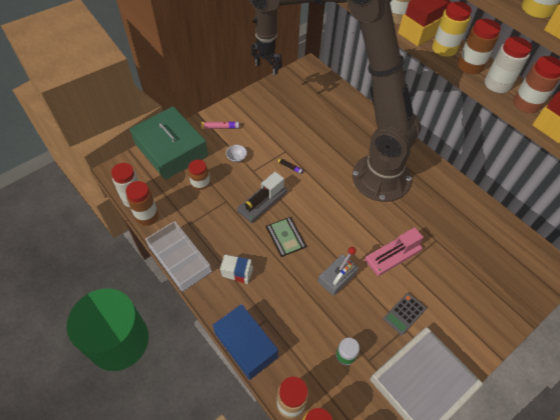

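View pics/a_side.png

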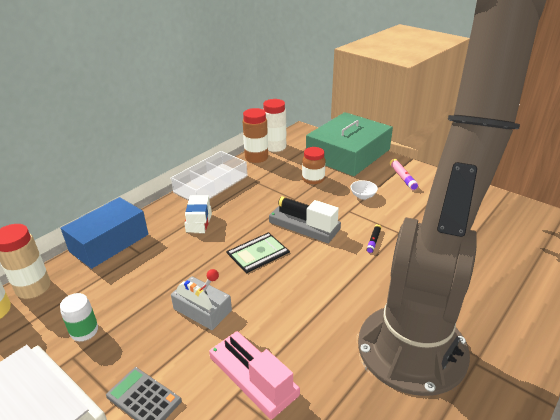

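View pics/a_wrist.png

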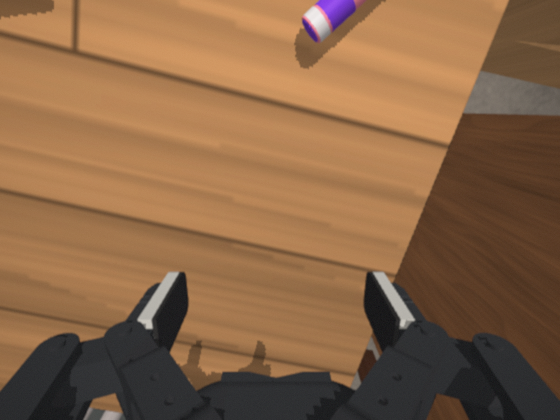

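The wanted torch is the black one in the grey and white dock: scene (262,197), side (305,215). The look-alikes are a small black torch at scene (290,166), a pink torch at (222,125) and a pink dock at (395,252). Next I'll run the networks and enlarge crops to confirm.

```bash
cat > h.py <<'E'
from plant import sensors,cams,workorder,models,ctrl
import cv2,numpy as np
from scipy.spatial.transform import Rotation as R
def cal(n):
    c=cams.get_calibration(n); K=np.array(c["intrinsics"])
    if n=="wrist":
        o=sensors.get_obs(); q=o["orientation"]; T=np.eye(4);T[:3,:3]=R.from_quat([q[1],q[2],q[3],q[0]]).as_matrix();T[:3,3]=o["position"]
        M=np.linalg.inv(T@np.array(c["mount"])); return K,M[:3,:3],M[:3,3]
    return K,cv2.Rodrigues(np.array(c["rvec"],float))[0],np.array(c["tvec"],float).ravel()
def proj(n,X):
    K,Rm,t=cal(n); p=(np.atleast_2d(X)@Rm.T+t)@K.T; return p[:,:2]/p[:,2:]
def ray(n,uv):
    K,Rm,t=cal(n); d=Rm.T@np.linalg.solve(K,[uv[0],uv[1],1.]); return -Rm.T@t,d/np.linalg.norm(d)
def atz(n,uv,z):
    c,d=ray(n,uv); return c+d*(z-c[2])/d[2]
def tri(obs):
    A=np.zeros((3,3));b=np.zeros(3);L=[]
    for n,uv in obs:
        c,d=ray(n,uv);P=np.eye(3)-np.outer(d,d);A+=P;b+=P@c
    X=np.linalg.solve(A,b); return X,[np.linalg.norm(proj(n,X)[0]-uv) for n,uv in obs]
def toolR():
    q=sensors.get_obs()["orientation"]; return R.from_quat([q[1],q[2],q[3],q[0]])
def save(n,f,box=None,s=1):
    im=cams.get_image(n)
    v=im
    if box: v=v[box[1]:box[3],box[0]:box[2]]
    v=cv2.resize(v,None,fx=s,fy=s,interpolation=cv2.INTER_CUBIC)
    cv2.imwrite(f"pics/{f}.png",v[...,::-1]); return im
E
python3 - <<'E'
from h import *
save("scene","b_scene",(220,140,420,300),4) ; save("side","b_side",(150,150,400,340),3.2)
Z={"dimmer_hinge":.055,"dimmer_base":0,"torch":.065,"torch_lens":.065,"dock":0,"dock_mouth":.065,"note_middle":.007,"note_plate":0,"dimmer_knob":.15,"carton_top":.035,"jar":0,"can":0,"calculator":0,"coin_bowl":0}
for t,z in Z.items():
    for n in ["scene","side"]:
        for m in models.mark_of(t,n)[:3]:
            print(t,n,round(m["conf"],2),np.round(m["xy"],1),np.round(atz(n,m["xy"],z),3))
E
```

```text
dimmer_hinge scene 0.98 [339.2 272. ] [0.466 0.234 0.055]
dimmer_hinge side 0.88 [197.3 295.9] [0.463 0.235 0.055]
dimmer_base scene 0.91 [339.1 276.6] [0.456 0.233 0.   ]
dimmer_base side 0.7 [199.3 308.8] [0.47 0.23 0.  ]
dimmer_base side 0.67 [256.2 250.3] [ 0.51  -0.031  0.   ]
torch scene 0.69 [263.8 192.8] [ 0.47  -0.203  0.065]
torch scene 0.53 [221.9 127.4] [ 0.4   -0.591  0.065]
torch scene 0.52 [289.5 161.8] [ 0.289 -0.262  0.065]
torch side 0.86 [403.9 172.7] [ 0.338 -0.583  0.065]
torch side 0.58 [301.3 206.2] [ 0.488 -0.215  0.065]
torch side 0.5 [370.3 238.8] [ 0.243 -0.211  0.065]
torch_lens scene 0.75 [275.8 181.5] [ 0.398 -0.217  0.065]
torch_lens scene 0.67 [238.5 130.4] [ 0.353 -0.533  0.065]
torch_lens scene 0.6 [298.4 171.9] [ 0.294 -0.198  0.065]
torch_lens side 0.8 [414.2 183. ] [ 0.282 -0.546  0.065]
torch_lens side 0.48 [368.8 248.9] [ 0.224 -0.171  0.065]
dock scene 0.68 [235.6 270.1] [ 0.742 -0.026  0.   ]
dock scene 0.61 [260.6 202.3] [ 0.482 -0.21   0.   ]
dock scene 0.56 [392.  257.2] [0.242 0.298 0.   ]
dock side 0.75 [255.5 376.1] [0.227 0.286 0.   ]
d
[... 795 characters left out ...]

carton_top side 0.77 [197.5 217.2] [ 0.727 -0.004  0.035]
carton_top side 0.45 [210.  275.7] [0.508 0.152 0.035]
jar scene 0.55 [199.4 179.6] [ 0.614 -0.46  -0.   ]
jar side 0.75 [316.4 179. ] [ 0.604 -0.455  0.   ]
can scene 0.91 [344.3 355. ] [0.64  0.457 0.   ]
can side 0.96 [ 86.3 331.6] [0.629 0.454 0.   ]
can side 0.74 [199.6 297.3] [0.499 0.202 0.   ]
calculator scene 0.61 [402.7 316.6] [0.384 0.486 0.   ]
calculator side 0.89 [145.2 398.9] [0.371 0.475 0.   ]
calculator side 0.22 [310.1 209.6] [ 0.51  -0.291  0.   ]
coin_bowl scene 0.82 [235.2 157. ] [ 0.423 -0.467 -0.   ]
coin_bowl scene 0.58 [344.8 356.4] [0.642 0.461 0.   ]
coin_bowl side 0.72 [364.6 190.8] [ 0.43  -0.496  0.   ]
```

View pics/b_scene.png

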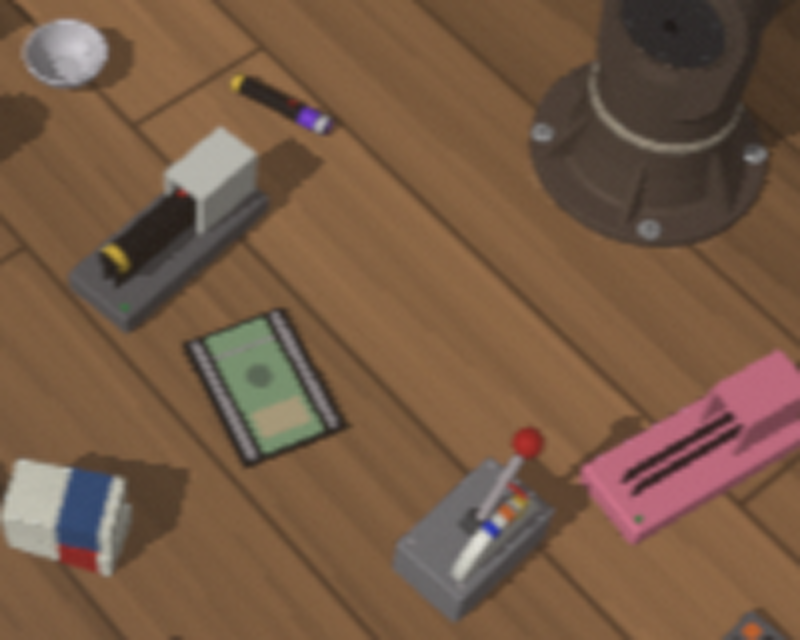

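View pics/b_side.png

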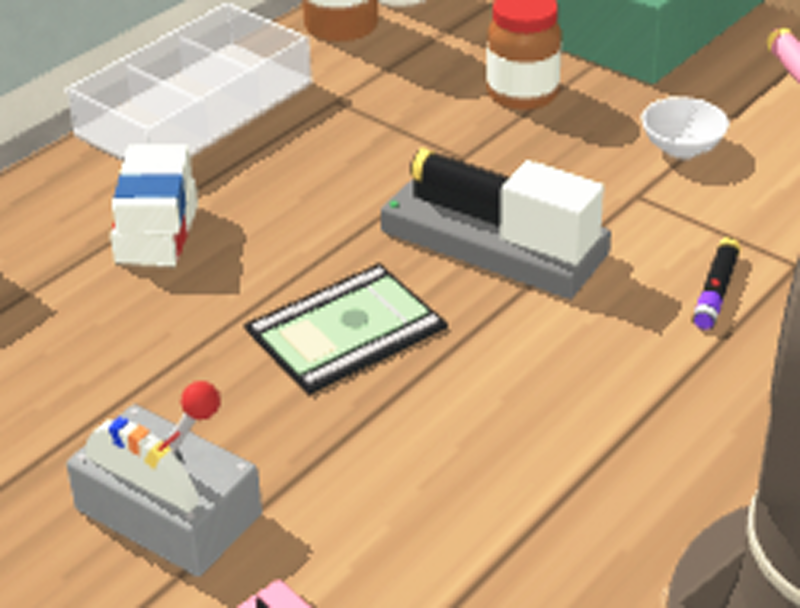

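Crops confirm it. The black, larger torch sits in the grey base with the white sleeve, lens end inside and yellow end out at scene (248,205). The small black torch lies loose and the pink ones are ruled out. The dimmer lever leans towards the robot. Now moving over the dock for a close look.

Emit:
move_arm(
  increments=[
    [[0.032, -0.027, 0, 0, 0, 0, 1], [0.032, -0.027, 0, 0, 0, 0, 1], [0.032, -0.027, 0, 0, 0, 0, 1], [0.032, -0.027, 0, 0, 0, 0, 1], [0.032, -0.027, 0, 0, 0, 0, 1], [0.032, -0.027, 0, 0, 0, 0, 1], [0.032, -0.027, 0, 0, 0, 0, 1], [0.032, -0.027, 0, 0, 0, 0, 1], [0.032, -0.027, 0, 0, 0, 0, 1], [0.032, -0.027, 0, 0, 0, 0, 1], [0.032, -0.027, 0, 0, 0, 1.1, 1], [0.032, -0.027, 0, 0, 0, 1.1, 1]],
  ],
)

```text
t: 2.65
position: [0.4408, -0.213, 0.4051]
orientation: [0.0, 1.0, 0.011, 0.0]
force: [1.0, -0.6, -0.9]
gripper_width: 0.0853
```

```bash
python3 - <<'E'
from h import *
o=sensors.get_obs(); print(o["t"],o["position"],o["orientation"],o["joints"])
K,Rm,t=cal("wrist")
im=save("wrist","c_wrist")
np.savez("c.npz",im=im,K=K,R=Rm,t=t)
Z={"torch":.065,"dock":0,"dock_mouth":.065,"note_middle":.007,"note_plate":0}
for k,z in Z.items():
    for m in models.mark_of(k,"wrist")[:3]:
        print(k,round(m["conf"],2),np.round(m["xy"],1),np.round(atz("wrist",m["xy"],z),3))
E
```

```text
2.65 [ 0.44076552 -0.2130186   0.40506139] [1.43324010e-04 9.99941926e-01 1.07749786e-02 1.56550883e-04] [ 0.50861112  0.2278492  -0.20168958  1.88028614  0.05275142  1.03814322
 -1.26403575]
torch 0.83 [321.5 299.1] [ 0.318 -0.266  0.065]
torch 0.56 [275.7 159.9] [ 0.478 -0.208  0.065]
dock 0.84 [272.9 150.4] [ 0.477 -0.208  0.   ]
dock_mouth 0.59 [277.9 178.2] [ 0.456 -0.216  0.065]
note_middle 0.57 [112.5 120.3] [ 0.504 -0.028  0.007]
note_plate 0.63 [114.5 124. ] [ 0.499 -0.027  0.   ]
```

View pics/c_wrist.png

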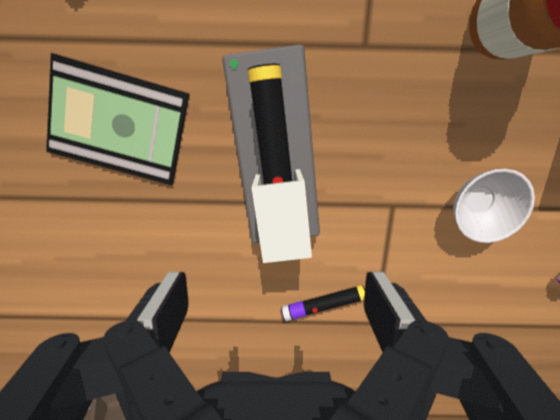

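```bash
python3 - <<'E'
from h import *
print("dock corners z.03")
C=[atz("wrist",p,.03)[:2] for p in [(224,57),(302,46),(319,233),(253,242)]]
for c in C: print(np.round(c,4))
C=np.array(C); print(np.mean(C,0))
for a,b in [(0,3),(1,2)]: d=C[a]-C[b]; print(np.linalg.norm(d),np.degrees(np.arctan2(d[1],d[0])))
d=C[0]-C[1]; print(np.linalg.norm(d),np.degrees(np.arctan2(d[1],d[0]))-90)
print("note z.006"); N=np.array([atz("wrist",p,.006)[:2] for p in [(51,54),(189,94),(173,185),(47,152)]]); print(N,N.mean(0))
print("note mid",atz("wrist",(123,126),.007))
im=np.load("c.npz")["im"].astype(int)
# torch rows: dark run
pts=[]
for r in range(84,172,8):
    dark=np.where(im[r,235:310].max(-1)<70)[0]+235
    c=(dark.min()+dark.max())/2; pts.append(atz("wrist",(c,r),.068)); print(r,dark.min(),dark.max(),np.round(pts[-1],4))
p=np.polyfit([q[0] for q in pts],[q[1] for q in pts],1); print(p,np.degrees(np.arctan(p[0])),"y at .475",np.polyval(p,.475))
print("yellow end",atz("wrist",(264,66),.07))
v=cv2.resize(np.load("c.npz")["im"][30:270,200:340],None,fx=2.4,fy=2.4,interpolation=cv2.INTER_CUBIC); cv2.imwrite("pics/c2.png",v[...,::-1])
E
```

```text
dock corners z.03
[ 0.569 -0.161]
[ 0.5809 -0.2387]
[ 0.3809 -0.2697]
[ 0.3671 -0.1905]
[ 0.47448023 -0.21498566]
0.20405091397316144 8.309152261802845
0.20238477525763193 8.80852889014734
0.07863900372322387 8.668719113902227
note z.006
[[ 0.57048866  0.02759643]
 [ 0.53414709 -0.11738781]
 [ 0.42973111 -0.09123165]
 [ 0.4659434   0.05378095]] [ 0.50007756 -0.03181052]
note mid [ 0.49790732 -0.03999587  0.007     ]
84 250 281 [ 0.5425 -0.2042  0.068 ]
92 251 282 [ 0.5357 -0.2052  0.068 ]
100 253 282 [ 0.5287 -0.2062  0.068 ]
108 253 283 [ 0.5217 -0.2068  0.068 ]
116 254 284 [ 0.5146 -0.2079  0.068 ]
124 255 285 [ 0.5073 -0.209   0.068 ]
132 256 286 [ 0.4999 -0.2101  0.068 ]
140 257 287 [ 0.4924 -0.2112  0.068 ]
148 259 288 [ 0.4849 -0.2128  0.068 ]
156 260 289 [ 0.4771 -0.214   0.068 ]
164 261 289 [ 0.4692 -0.2147  0.068 ]
[ 0.14734599 -0.28394094] 8.381990321910674 y at .475 -0.21395159656259816
yellow end [ 0.55720358 -0.20266327  0.07      ]
```

View pics/c2.png

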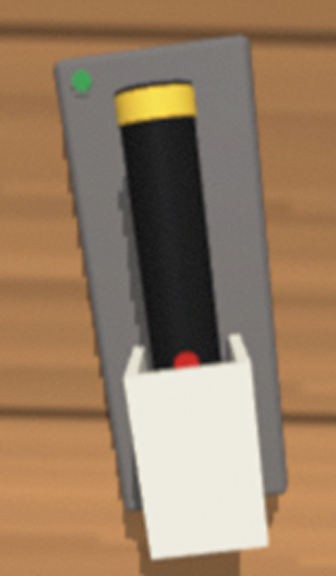

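Emit:
move_arm(
  increments=[
    [[0, -0.039, 0, 0, 0, 0, 0], [0, -0.039, 0, 0, 0, 0, 0], [0, -0.039, 0, 0, 0, 0, 0], [0, -0.039, 0, 0, 0, 0, 0], [0, -0.039, 0, 0, 0, 0, 0], [0, -0.039, 0, 0, 0, 0, 0], [0, -0.039, 0, 0, 0, 0, 0], [0, -0.039, 0, 0, 0, 0, 0], [0, -0.039, 0, 0, 0, 0, 0], [0, -0.039, 0, 0, 0, 0, 0], [0, -0.039, 0, 0, 0, 0, 0], [0, 0, 0, 0, 0, 0, 0]],
  ],
)

```text
t: 3.95
position: [0.4284, 0.2196, 0.4053]
orientation: [-0.002, 1.0, 0.016, 0.0]
force: [0.8, 0.8, 0.1]
gripper_width: -0.0003
```

```bash
python3 - <<'E'
from h import *
o=sensors.get_obs(); print(o["t"],o["position"],o["orientation"],o["joints"])
im=save("wrist","d_wrist")
K,Rm,t=cal("wrist"); np.savez("d.npz",im=im,K=K,R=Rm,t=t)
for k,z in {"dimmer_hinge":.055,"dimmer_base":0,"dimmer_knob":.142}.items():
    for m in models.mark_of(k,"wrist")[:3]:
        print(k,round(m["conf"],2),np.round(m["xy"],1),np.round(atz("wrist",m["xy"],z),3))
v=cv2.resize(im[20:300,140:420],None,fx=2.1,fy=2.1,interpolation=cv2.INTER_CUBIC); cv2.imwrite("pics/d2.png",v[...,::-1])
E
```

```text
3.95 [0.42843722 0.21963507 0.40531178] [-2.24734129e-03  9.99865443e-01  1.62427819e-02  4.66684181e-04] [-0.15889506  0.24770516 -0.51134492  1.87909103  0.13555827  1.04597318
 -2.2632545 ]
dimmer_hinge 0.76 [270.2 156.2] [0.465 0.22  0.055]
dimmer_base 0.56 [275.3 147.7] [0.467 0.213 0.   ]
dimmer_knob 0.55 [273.7 237.5] [0.412 0.213 0.142]
```

View pics/d_wrist.png

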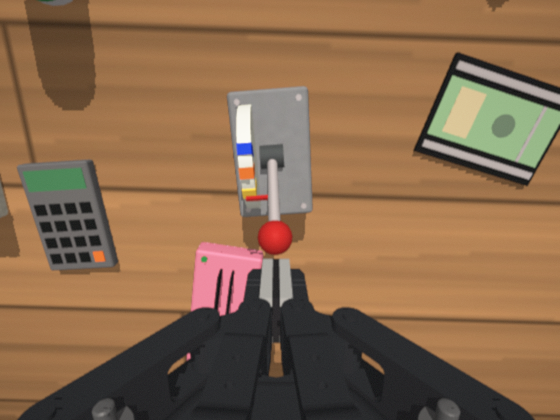

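View pics/d2.png

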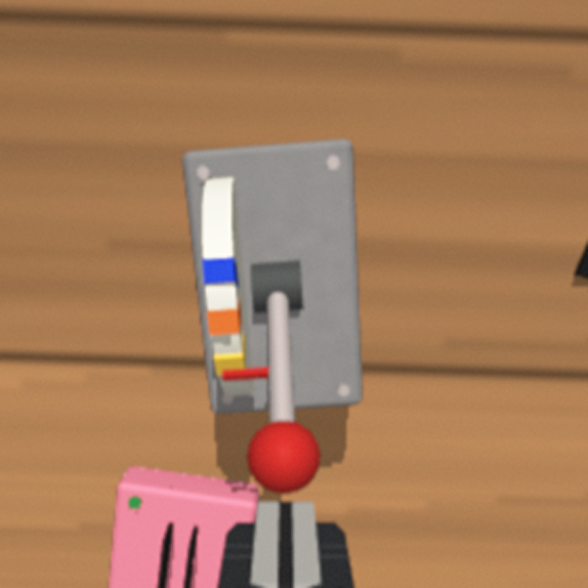

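```bash
python3 - <<'E'
from h import *
o=sensors.get_obs(); print(o["t"],o["position"],np.abs(o["qvel"]).max())
C=np.array([atz("wrist",p,.055)[:2] for p in [(229,93),(308,87),(312,211),(240,215)]]); print(C,C.mean(0))
for a,b in [(0,3),(1,2)]: d=C[a]-C[b]; print(np.linalg.norm(d),np.degrees(np.arctan2(d[1],d[0])))
im=save("side","d_side",(120,220,300,340),4)
sc=save("scene","d_scene",(290,220,390,310),6)
for k,z in {"dimmer_hinge":.055,"dimmer_base":0,"dimmer_knob":.142,"note_plate":0}.items():
  for n in ["scene","side"]:
    for m in models.mark_of(k,n)[:1]:
        print(k,n,round(m["conf"],2),np.round(m["xy"],1),np.round(atz(n,m["xy"],z),3))
# red ball centroid in each
for n in ["scene","side","wrist"]:
    i=cams.get_image(n).astype(int); m=((i[...,0]>120)&(i[...,1]<50)&(i[...,2]<60)).astype(np.uint8)
    k,l,s,c=cv2.connectedComponentsWithStats(m)
    for j in range(1,k):
        if s[j,4]>20: print(n,s[j],np.round(c[j],1),np.round(atz(n,c[j],.142),3))
E
```

```text
4.15 [0.42989147 0.21186664 0.40442968] 0.010819626269405243
[[0.52485937 0.25853854]
 [0.53197554 0.18282277]
 [0.40707478 0.17140157]
 [0.40072812 0.24966977]] [0.46615945 0.21560816]
0.12444767058047773 4.0866509367406945
0.1254218662462336 5.224718074018619
dimmer_hinge scene 0.74 [348.5 252.1] [0.384 0.196 0.055]
dimmer_hinge side 0.8 [199.7 294.8] [0.461 0.228 0.055]
dimmer_base scene 0.85 [341.5 276.9] [0.45  0.239 0.   ]
dimmer_base side 0.66 [201.5 309.1] [0.465 0.227 0.   ]
dimmer_knob scene 0.45 [351.7 254.2] [0.423 0.235 0.142]
dimmer_knob side 0.53 [210.3 276.4] [0.415 0.225 0.142]
note_plate scene 0.87 [286.4 234.1] [ 0.494 -0.029  0.   ]
note_plate side 0.7 [260.2 251.4] [ 0.498 -0.034  0.   ]
scene [447   2  23  18 253] [455.9  11.3] [-0.965 -0.449  0.142]
scene [474  20  25  19 292] [484.2  29.3] [-0.962 -0.268  0.142]
scene [504  38  26  19 303] [514.8  47.6] [-0.965 -0.09   0.142]
scene [535  57  25  22 342] [546.6  67.9] [-0.961  0.089  0.142]
scene [189 160  17  15 184] [196.7 166.4] [ 0.632 -0.422  0.142]
scene [112 163  21  20 284] [121.4 171.6] [ 0.875 -0.579  0.142]
scene [127 181  21  22 311] [136.2 190.5] [ 0.875 -0.465  0.142]
scene [349 247   6   7  31] [351.6 250.3] [0.412 0.223 0.142]
scene [236 277   7   5  28] [239.  278.9] [0.786 0.068 0.142]
scene [280 377  27  30 636] [293.  391.3] [0.875 0.458 0.142]
scene [306 408  26  12 231] [318.4 414.6] [0.859 0.553 0.142]
side [ 25 232   5  10  31] [ 27.3 236.7] [0.892 0.421 0.142]
wrist [239 197  20   4  52] [248.7 198.8] [0.444 0.235 0.142]
wrist [249 223  34  32 743] [265.8 238.7] [0.411 0.221 0.142]
```

View pics/d_side.png

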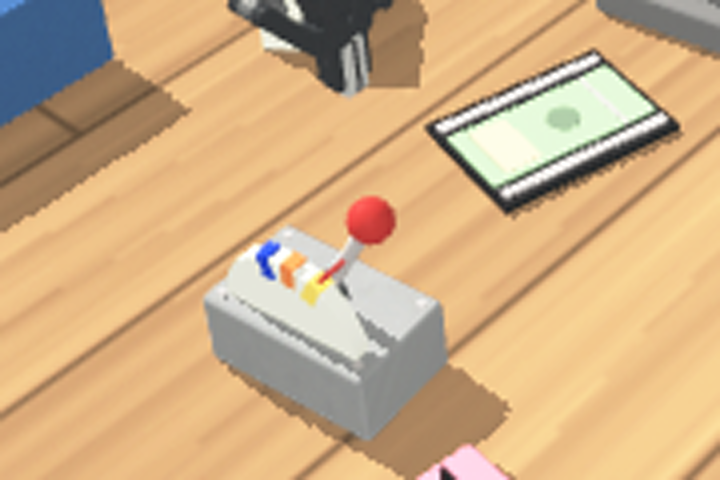

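View pics/d_scene.png

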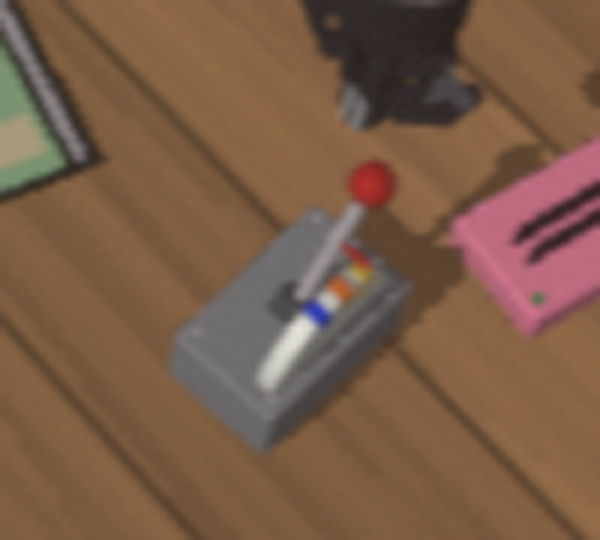

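The wrist view shows the red ball at (266,239), about (0.411, 0.221), with the pointer by the yellow mark (angle about 0). Moving behind the knob with the fingers closed, tips at z≈0.125.

Emit:
move_arm(
  increments=[
    [[-0.022, -0.002, 0, 0, 0, -0.45, 0], [-0.022, -0.003, 0, 0, 0, 0, 0], [-0.022, -0.003, 0, 0, 0, 0, 0], [0, 0, 0.026, 0, 0, 0, 0], [0, 0, 0.027, 0, 0, 0, 0], [0, 0, 0.027, 0, 0, 0, 0], [0, 0, 0.026, 0, 0, 0, 0], [0, 0, 0, 0, 0, 0, 0], [0, 0, 0, 0, 0, 0, 0], [0, 0, 0, 0, 0, 0, 0]],
  ],
)

```text
t: 5.63
position: [0.3633, 0.2185, 0.2998]
orientation: [-0.0, 0.999, 0.037, 0.0]
force: [0.6, 0.9, -0.4]
gripper_width: 0.0001
```

```bash
python3 - <<'E'
from h import *
o=sensors.get_obs(); print(o["t"],o["position"],o["orientation"],o["force"],o["joints"])
im=save("wrist","e_wrist")
i=im.astype(int); m=((i[...,0]>120)&(i[...,1]<50)&(i[...,2]<60)).astype(np.uint8)
k,l,s,c=cv2.connectedComponentsWithStats(m)
for j in range(1,k):
    if s[j,4]>200: print(s[j],np.round(c[j],1),np.round(atz("wrist",c[j],.142),3))
save("side","e_side",(120,200,340,360),3.5)
E
```

```text
5.6333 [0.36332167 0.21852534 0.2997908 ] [-2.95936274e-04  9.99333307e-01  3.65064690e-02  3.63314250e-04] [ 0.56689179  0.90916131 -0.38215301] [-0.22924236  0.29762348 -0.52544337  2.13567483  0.21581261  0.75729982
 -2.39100825]
[229 127  38   8 252] [247.4 130.4] [0.437 0.236 0.142]
[ 245  160   68   63 2894] [278.7 191.9] [0.412 0.221 0.142]
```

View pics/e_wrist.png

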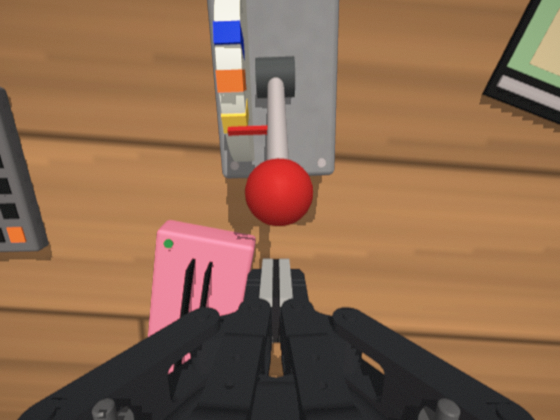

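View pics/e_side.png

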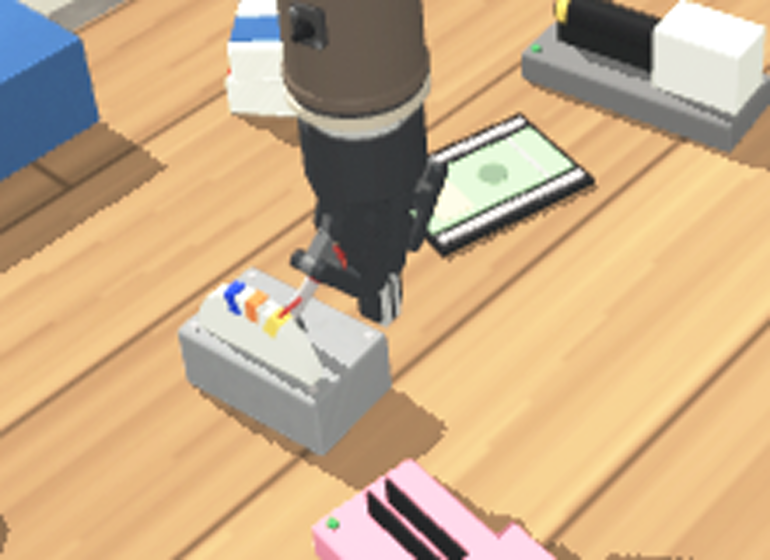

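Emit:
move_arm(
  increments=[
    [[0.012, 0, 0, 0, 0, 0, 0], [0.012, 0, 0, 0, 0, 0, 0], [0.012, 0, 0, 0, 0, 0, 0], [0.012, 0, 0, 0, 0, 0, 0], [0.012, 0, 0, 0, 0, 0, 0], [0.012, 0, 0, 0, 0, 0, 0], [0.01, 0, 0, 0, 0, 0, 0], [0.01, 0, 0, 0, 0, 0, 0], [0, 0, 0, 0, 0, 0, 0], [0, 0, 0, 0, 0, 0, 0]],
  ],
)

```text
t: 6.57
position: [0.4553, 0.2247, 0.2985]
orientation: [-0.0, 0.999, 0.036, -0.0]
force: [-0.1, 0.3, 0.2]
gripper_width: 0.0003
```

```bash
python3 - <<'E'
from h import *
o=sensors.get_obs(); print(o["t"],o["position"],o["orientation"],o["force"])
im=save("wrist","f_wrist")
i=im.astype(int); m=((i[...,0]>120)&(i[...,1]<50)&(i[...,2]<60)).astype(np.uint8)
k,l,s,c=cv2.connectedComponentsWithStats(m)
for j in range(1,k):
    if s[j,4]>40: print(s[j],np.round(c[j],1),np.round(atz("wrist",c[j],.157),3))
E
```

```text
6.5667 [0.45527578 0.22466261 0.29847107] [-3.15089541e-05  9.99350430e-01  3.60377004e-02 -2.69111230e-05] [-0.10340072  0.25273645  0.22317136]
[ 228  221   78   70 3305] [270.3 256.2] [0.481 0.229 0.157]
```

View pics/f_wrist.png

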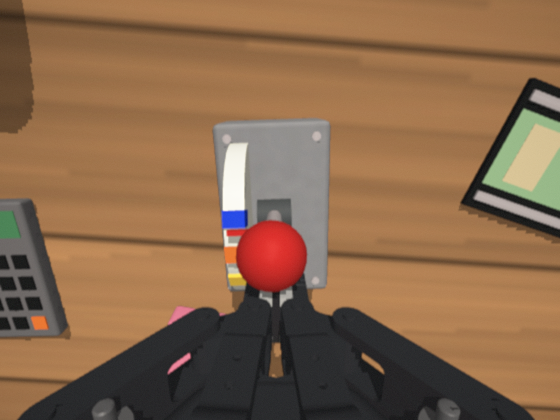

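Pointer is at row 233, between orange (255) and blue (220), angle about 0.75. Pushing about 16 mm more.

Emit:
move_arm(
  increments=[
    [[0.008, 0, 0, 0, 0, 0, 0], [0.008, 0, 0, 0, 0, 0, 0], [0, 0, 0, 0, 0, 0, 0], [0, 0, 0, 0, 0, 0, 0], [0, 0, 0, 0, 0, 0, 0]],
  ],
)

```text
t: 7.03
position: [0.4708, 0.2259, 0.2988]
orientation: [-0.0, 0.999, 0.036, 0.0]
force: [-0.3, 0.2, -0.1]
gripper_width: 0.0002
```

```bash
python3 - <<'E'
from h import *
o=sensors.get_obs(); print(o["t"],o["position"],o["force"])
im=save("wrist","g_wrist",(180,90,360,330),2.4)
E
```

```text
7.0333 [0.47081362 0.22592963 0.29875158] [-0.34982979  0.18280621 -0.06267596]
```

View pics/g_wrist.png

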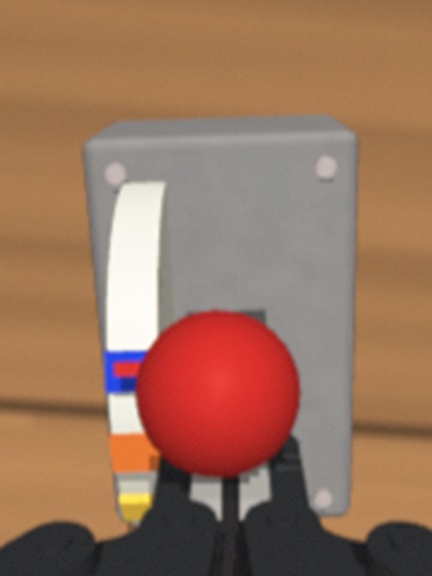

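Pointer sits centred on the blue mark. Backing off, then checking it from above.

Emit:
move_arm(
  increments=[
    [[-0.02, 0, 0, 0, 0, 0, 0], [-0.025, 0, 0, 0, 0, 0, 0], [0, 0, -0.035, 0, 0, 0, 0], [0, 0, -0.035, 0, 0, 0, 0], [0, 0, -0.03, 0, 0, 0, 0.5], [0, 0, 0, 0, 0, 0, 1], [0, 0, 0, 0, 0, 0, 1], [0, 0, 0, 0, 0, 0, 1]],
  ],
)

```text
t: 7.75
position: [0.4255, 0.2224, 0.3985]
orientation: [0.0, 0.999, 0.036, 0.0]
force: [-0.0, -0.4, -0.7]
gripper_width: 0.0481
```

```bash
python3 - <<'E'
from h import *
o=sensors.get_obs(); print(o["t"],o["position"],o["force"])
im=save("wrist","i_wrist",(180,50,360,290),2.4)
E
```

```text
7.75 [0.42554958 0.22240609 0.39850933] [-0.03118018 -0.35540398 -0.7055828 ]
```

View pics/i_wrist.png

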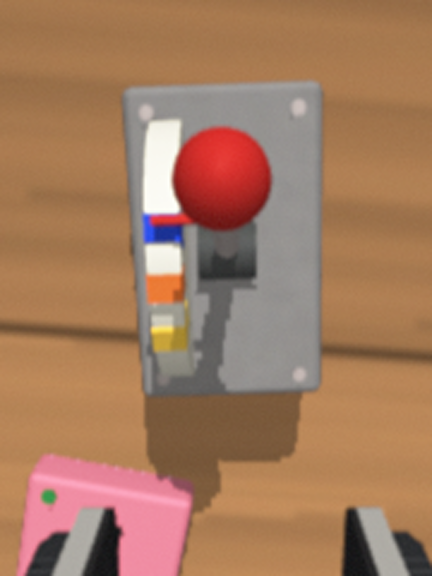

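```bash
python3 - <<'E'
from h import *
H=np.array([.466,.2237,.055]); a=np.radians(4.6); u=np.array([np.cos(a),np.sin(a),0])
cc={}
for n in ["scene","side","wrist"]:
    i=save(n,"j_"+n,*( [(120,200,340,360),3.5] if n=="side" else [None,1])).astype(int); m=((i[...,0]>110)&(i[...,1]<55)&(i[...,2]<65)).astype(np.uint8)
    k,l,s,c=cv2.connectedComponentsWithStats(m)
    for j in range(1,k):
        X=atz(n,c[j],.155)
        if s[j,4]>15 and np.linalg.norm(X[:2]-[.49,.226])<.05: print(n,s[j],np.round(X,4),np.round(c[j],1)); cc.setdefault(n,c[j])
for ang in [.8,.85,.9,.95,1.,1.05]:
    k=H+.105*(np.sin(ang-.6)*u+np.cos(ang-.6)*np.array([0,0,1])); print(ang,[ (n,np.round(proj(n,k)[0],1)) for n in cc])
C=np.array([atz("wrist",p,.055)[:2] for p in [(180+125/2.4,50+90/2.4),(180+321/2.4,50+84/2.4),(180+320/2.4,50+386/2.4),(180+147/2.4,50+392/2.4)]]); print(C,C.mean(0))
E
```

```text
scene [333 261   7   7  38] [0.4984 0.2333 0.155 ] [335.8 264.3]
wrist [ 252  103   40   40 1211] [0.4977 0.2303 0.155 ] [271.6 123.2]
0.8 [('scene', array([336.9, 260.4])), ('wrist', array([277.8, 141.1]))]
0.85 [('scene', array([335.8, 261.5])), ('wrist', array([277.8, 133. ]))]
0.9 [('scene', array([334.7, 262.6])), ('wrist', array([277.7, 124.9]))]
0.95 [('scene', array([333.7, 263.7])), ('wrist', array([277.6, 116.9]))]
1.0 [('scene', array([332.6, 264.8])), ('wrist', array([277.6, 109.1]))]
1.05 [('scene', array([331.6, 266. ])), ('wrist', array([277.5, 101.5]))]
[[0.52236022 0.27011194]
 [0.53006843 0.19406577]
 [0.40670775 0.18061566]
 [0.3983855  0.25695693]] [0.46438048 0.22543758]
```

View pics/j_side.png

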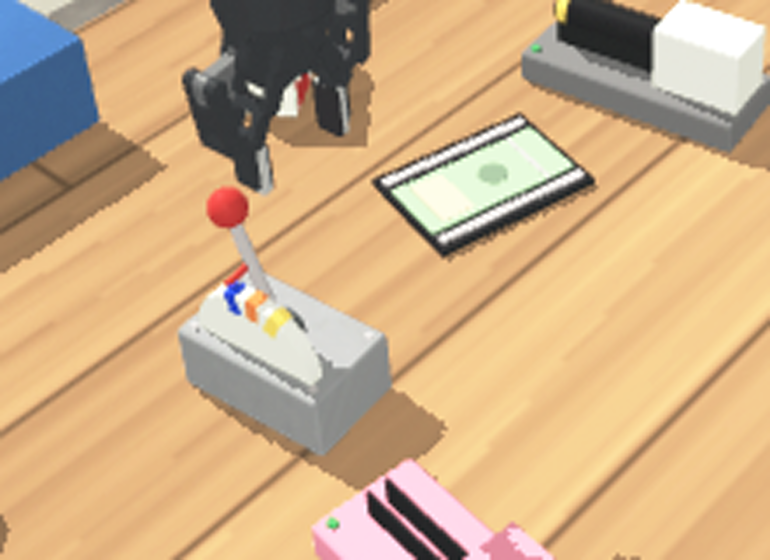

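Lever angle from the ball positions is about 0.92, inside the blue range 0.8–1.0. Going to the dock.

Emit:
move_arm(
  increments=[
    [[-0.001, 0.039, 0, 0, 0, 0, 1], [-0.001, 0.039, 0, 0, 0, 0, 1], [-0.001, 0.039, 0, 0, 0, 0, 1], [-0.001, 0.039, 0, 0, 0, 0, 1], [-0.001, 0.039, 0, 0, 0, 0, 1], [-0.001, 0.039, 0, 0, 0, 0, 1], [-0.001, 0.039, 0, 0, 0, 0, 1], [-0.001, 0.039, 0, 0, 0, 0, 1], [-0.001, 0.039, 0, 0, 0, 0, 1], [-0.001, 0.039, 0, 0, 0, 0, 1], [-0.001, 0.039, 0, 0, 0, 0, 1], [0, 0, 0, 0, 0, -0.75, 1]],
  ],
)

```text
t: 8.95
position: [0.445, -0.2139, 0.3977]
orientation: [0.001, 0.998, 0.07, -0.001]
force: [-0.4, -0.1, -0.2]
gripper_width: 0.085
```

Emit:
move_arm(
  increments=[
    [[0, 0, 0.015, 0, 0, 0, 1], [0, 0, 0, 0, 0, 0, 1], [0, 0, 0, 0, 0, 0, 1], [0, 0, 0, 0, 0, 0, 1], [0, 0, 0, 0, 0, 0, 1]],
  ],
)

```text
t: 9.37
position: [0.4462, -0.2056, 0.3841]
orientation: [0.0, 0.997, 0.076, 0.0]
force: [0.3, -0.0, -0.4]
gripper_width: 0.0854
```

```bash
python3 - <<'E'
from h import *
o=sensors.get_obs(); print(o["t"],o["position"],o["orientation"],o["joints"],np.abs(o["qvel"]).max(), toolR().as_matrix().round(4).tolist())
im=save("wrist","k_wrist")
K,Rm,t=cal("wrist"); np.savez("k.npz",im=im,K=K,R=Rm,t=t)
for k,z in {"torch":.065,"dock":0,"dock_mouth":.065,"note_plate":0}.items():
    for m in models.mark_of(k,"wrist")[:2]:
        print(k,round(m["conf"],2),np.round(m["xy"],1),np.round(atz("wrist",m["xy"],z),3))
E
```

```text
9.3667 [ 0.44623936 -0.2055673   0.38407769] [5.38226762e-05 9.97113925e-01 7.59197145e-02 1.22508769e-04] [ 0.53382165  0.25664334 -0.25719514  1.90214937  0.07722482  0.99199262
 -1.17639539] 0.005091701024445772 [[0.9885, 0.1514, 0.0003], [0.1514, -0.9885, -0.0001], [0.0002, 0.0001, -1.0]]
torch 0.6 [286.1 169.8] [ 0.475 -0.211  0.065]
torch 0.55 [313.4 315.9] [ 0.318 -0.268  0.065]
dock_mouth 0.76 [287.  187.7] [ 0.458 -0.215  0.065]
```

View pics/k_wrist.png

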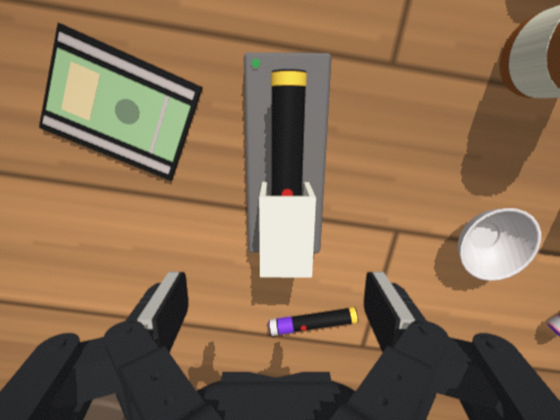

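```bash
python3 - <<'E'
from h import *
d=np.load("k.npz"); im=d["im"].astype(int)
C=np.array([atz("wrist",p,.03)[:2] for p in [(245,55),(330,54),(321,251),(248,252)]]); print(C,C.mean(0))
pts=[]
for r in range(92,180,8):
    k=np.where(im[r,262:318].max(-1)<60)[0]+262
    pts.append(atz("wrist",((k.min()+k.max())/2,r),.068)); print(r,k.min(),k.max())
pts=np.array(pts); p=np.polyfit(pts[:,0],pts[:,1],1); print(np.degrees(np.arctan(p[0])),np.polyval(p,[.45,.475,.53]))
print("yellow end",atz("wrist",(289,71),.07))
N=np.array([atz("wrist",q,.006)[:2] for q in [(58,24),(202,88),(172,181),(40,127)]]); print(N,N.mean(0)); print((N[0]+N[2])/2,(N[1]+N[3])/2)
T=toolR(); P=sensors.get_obs()["position"]
for s in (.045,.05): 
    y=np.polyval(p,.4745); a=np.arctan(p[0]); G=np.array([.4745+s*np.cos(a),y+s*np.sin(a),.065+ctrl.grip_point_offset]); print(s,G,T.inv().apply(G-P))
E
```

```text
[[ 0.57019597 -0.15785183]
 [ 0.58311043 -0.23684974]
 [ 0.38125774 -0.26874015]
 [ 0.36736511 -0.18573426]] [ 0.47548231 -0.21229399]
92 272 304
100 272 304
108 271 303
116 271 303
124 272 303
132 271 303
140 271 302
148 271 302
156 271 302
164 271 302
172 271 301
8.037474613718375 [-0.21491186 -0.21138167 -0.20361523]
yellow end [ 0.55848686 -0.20010888  0.07      ]
[[ 0.57290146  0.02976515]
 [ 0.53575494 -0.11456999]
 [ 0.43149947 -0.08808276]
 [ 0.4699954   0.0559958 ]] [ 0.50253782 -0.02922295]
[ 0.50220046 -0.02915881] [ 0.50287517 -0.02928709]
0.045 [ 0.51905796 -0.20516033  0.2197    ] [0.07217448 0.01027928 0.16434231]
0.05 [ 0.52400884 -0.20446123  0.2197    ] [0.07717416 0.01033574 0.16434421]
```

Torch axis passes through (0.475, −0.2115) at yaw ≈8.2°, and the note middle is ≈(0.5025, −0.029). Descending over the free end.

Emit:
move_arm(
  increments=[
    [[0.036, 0.005, 0, 0, 0, 0, 1], [0.036, 0.005, 0, 0, 0, 0.1, 1], [0, 0, 0.03, 0, 0, 0, 1], [0, 0, 0.03, 0, 0, 0, 1], [0, 0, 0.03, 0, 0, 0, 1], [0, 0, 0, 0, 0, 0, 1], [0, 0, 0, 0, 0, 0, 1], [0, 0, 0, 0, 0, 0, 1]],
  ],
)

```text
t: 10.28
position: [0.5193, -0.2052, 0.2952]
orientation: [0.0, 0.998, 0.07, 0.001]
force: [0.2, 0.1, -0.1]
gripper_width: 0.0854
```

```bash
python3 - <<'E'
from h import *
o=sensors.get_obs(); print(o["t"],o["position"],o["orientation"],o["force"],np.degrees(2*np.arctan2(o["orientation"][2],o["orientation"][1])))
im=save("wrist","l_wrist")
i=im.astype(int);pts=[]
for r in range(130,230,8):
    k=np.where(i[r,240:340].max(-1)<60)[0]+240
    if len(k): pts.append(atz("wrist",((k.min()+k.max())/2,r),.068)); print(r,k.min(),k.max(),pts[-1].round(4))
E
```

```text
10.2833 [ 0.51927667 -0.20518284  0.29523492] [2.81099745e-04 9.97522916e-01 7.03380167e-02 7.18462471e-04] [ 0.19477914  0.10753542 -0.06378353] 8.066806416627452
170 264 286 [ 0.5643 -0.1987  0.068 ]
178 254 296 [ 0.5591 -0.1994  0.068 ]
202 254 296 [ 0.5431 -0.2017  0.068 ]
210 254 296 [ 0.5375 -0.2025  0.068 ]
218 254 296 [ 0.5319 -0.2033  0.068 ]
226 254 296 [ 0.5261 -0.2041  0.068 ]
```

View pics/l_wrist.png

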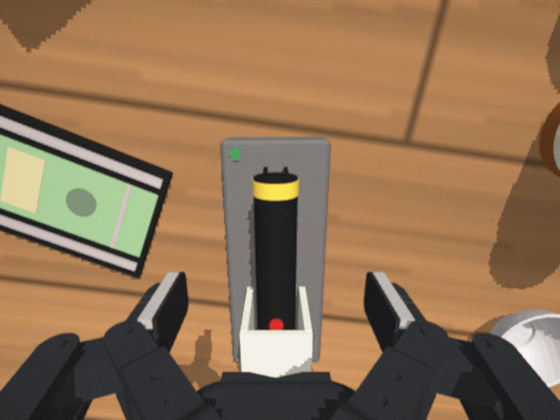

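Torch centred between the fingers (column 275) and aligned. Descending and closing.

Emit:
move_arm(
  increments=[
    [[0, 0, 0.03, 0, 0, 0, 1], [0, 0, 0.03, 0, 0, 0, 1], [0, 0, 0.018, 0, 0, 0, 1], [0, 0, 0, 0, 0, 0, 1], [0, 0, 0, 0, 0, 0, 1], [0, 0, 0, 0, 0, 0, 0], [0, 0, 0, 0, 0, 0, 0], [0, 0, 0, 0, 0, 0, 0], [0, 0, 0, 0, 0, 0, 0], [0, 0, 0, 0, 0, 0, 0], [0, 0, 0, 0, 0, 0, 0], [0, 0, 0, 0, 0, 0, 0]],
  ],
)

```text
t: 11.33
position: [0.519, -0.2052, 0.2167]
orientation: [0.0, 0.998, 0.07, 0.001]
force: [-1.1, -0.0, 7.6]
gripper_width: 0.0287
```

```bash
python3 - <<'E'
from h import *
o=sensors.get_obs(); print(o["t"],o["position"],o["orientation"],o["force"],o["torque"],o["gripper_width"])
save("wrist","m_wrist"); save("side","m_side",(220,140,400,270),4)
E
```

```text
11.3333 [ 0.51897065 -0.20519135  0.21665893] [3.31062452e-04 9.97525786e-01 7.02985777e-02 5.53592457e-04] [-1.0697572  -0.00994551  7.62425567] [0.03927033 0.31000906 0.03707912] 0.028714410645226833
```

View pics/m_wrist.png

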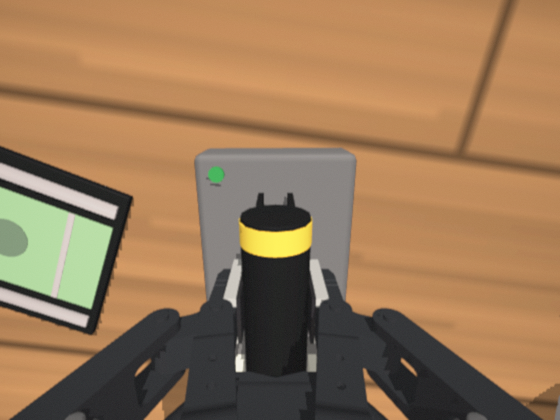

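View pics/m_side.png

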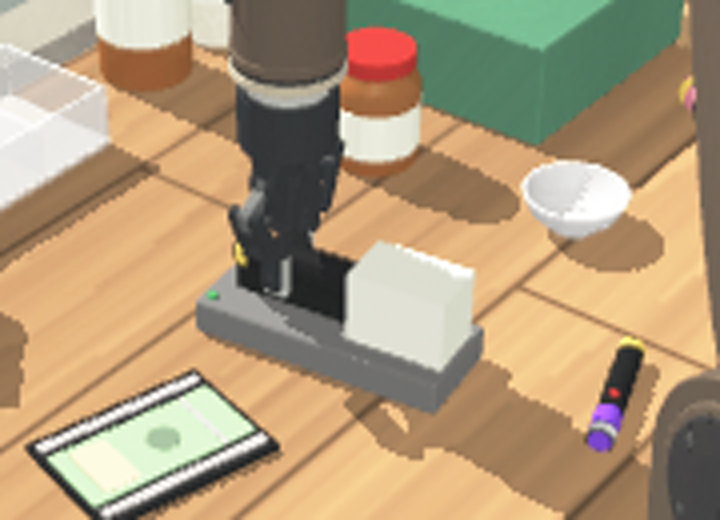

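Gripped at 28.7 mm width. Lifting 2 mm and drawing out along +x, away from the sleeve.

Emit:
move_arm(
  increments=[
    [[0, 0, -0.002, 0, 0, 0, 0], [0.004, 0, 0, 0, 0, 0, 0], [0.01, 0, 0, 0, 0, 0, 0], [0.012, 0, 0, 0, 0, 0, 0], [0.012, 0, 0, 0, 0, 0, 0], [0.012, 0, 0, 0, 0, 0, 0], [0.012, 0, 0, 0, 0, 0, 0], [0.012, 0, 0, 0, 0, 0, 0], [0.012, 0, 0, 0, 0, 0, 0], [0.01, 0, 0, 0, 0, 0, 0], [0, 0, 0, 0, 0, 0, 0], [0, 0, 0, 0, 0, 0, 0]],
  ],
)

```text
t: 12.43
position: [0.6142, -0.1912, 0.2173]
orientation: [-0.0, 0.997, 0.071, -0.0]
force: [0.4, -0.8, -1.8]
gripper_width: 0.0284
```

```bash
python3 - <<'E'
from h import *
o=sensors.get_obs(); print(o["t"],o["position"],o["orientation"],o["force"],o["torque"],o["gripper_width"])
save("wrist","n_wrist"); save("side","n_side",(180,120,400,270),3.5)
E
```

```text
12.4333 [ 0.61419907 -0.19121035  0.21732013] [-1.10777408e-04  9.97499407e-01  7.06747182e-02 -6.38104891e-05] [ 0.35261703 -0.79917995 -1.75079818] [-0.02549023 -0.06999037 -0.01366905] 0.028386754121648858
```

View pics/n_side.png

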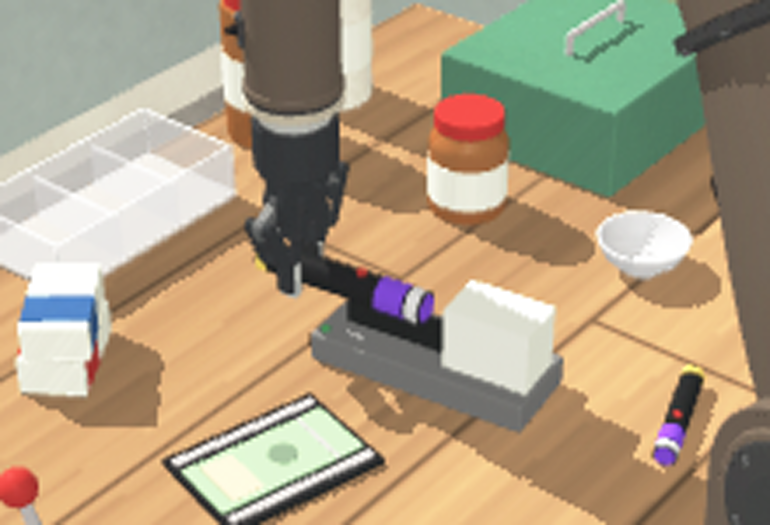

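View pics/n_wrist.png

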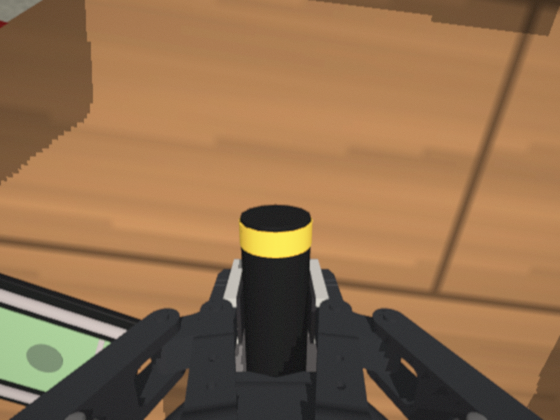

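Torch is fully out of the sleeve and held. Raising, then pitching 45° about tool y.

Emit:
move_arm(
  increments=[
    [[0, 0, -0.03, 0, 0, 0, 0], [0, 0, -0.03, 0, 0, 0, 0], [0, 0, -0.03, 0, 0, 0, 0], [0, 0, -0.03, 0, 0, 0, 0], [0, 0, -0.03, 0, 0, 0, 0], [0, 0, 0, 0, 0, 0, 0], [0, 0, 0, 0, 0, 0, 0]],
  ],
)

```text
t: 13.12
position: [0.6136, -0.1919, 0.3697]
orientation: [0.001, 0.998, 0.07, 0.002]
force: [-0.5, -0.1, -2.9]
gripper_width: 0.0284
```

Emit:
move_arm(
  increments=[
    [[0, 0, 0, 0, 0.75, 0, 0], [0, 0, 0, 0, 0.75, 0, 0], [0, 0, 0, 0, 0.75, 0, 0], [0, 0, 0, 0, 0.75, 0, 0], [0, 0, 0, 0, 0.75, 0, 0], [0, 0, 0, 0, 0.75, 0, 0], [0, 0, 0, 0, 0.75, 0, 0], [0, 0, 0, 0, 0.75, 0, 0], [0, 0, 0, 0, 0.75, 0, 0], [0, 0, 0, 0, 0.75, 0, 0], [0, 0, 0, 0, 0, 0, 0], [0, 0, 0, 0, 0, 0, 0]],
  ],
)

```text
t: 14.12
position: [0.6122, -0.1927, 0.3654]
orientation: [-0.028, 0.923, 0.064, 0.379]
force: [-0.0, -1.1, -1.5]
gripper_width: 0.0282
```

```bash
python3 - <<'E'
from h import *
o=sensors.get_obs(); print(o["t"],o["position"],o["force"],o["joints"],np.abs(o["qvel"]).max(),o["gripper_width"]); T=toolR(); print(T.as_matrix().round(3))
save("wrist","p_wrist"); save("side","p_side"); save("scene","p_scene")
for k in ["torch","torch_lens","torch_spot"]:
  for n in ["scene","side"]:
    for m in models.mark_of(k,n)[:3]: print(k,n,round(m["conf"],2),np.round(m["xy"],1))
# expected torch: grasp offset; torch axis in tool: lens dir = -x
P=o["position"]; g=P+T.apply([0,0,.1517]); s=.0446
for nm,L in [("tail",-.085+0),("orig",0),("lens",.085),("spot",.185)]:
    X=g+T.apply([-(s+L),0,0]); print(nm,X.round(3),proj("scene",X)[0].round(1),proj("side",X)[0].round(1))
E
```

```text
14.1167 [ 0.61215065 -0.19268057  0.36544095] [-0.0106609  -1.07548418 -1.49361519] [ 0.81195103  0.46336331 -0.66729518  1.894039   -0.19231369  0.15122638
 -0.9484959 ] 0.05232593476147573 0.028156510807972247
[[ 0.704  0.139  0.696]
 [ 0.097 -0.99   0.1  ]
 [ 0.703 -0.003 -0.711]]
torch scene 0.72 [217.9 201.4]
torch scene 0.57 [289.4 161.8]
torch scene 0.56 [222.  127.4]
torch side 0.92 [239.2 143.3]
torch side 0.68 [404.9 171.1]
torch side 0.66 [374.  240.2]
torch_lens scene 0.67 [299.5 175.2]
torch_lens scene 0.63 [239. 126.]
torch_lens scene 0.57 [219.3 205.1]
torch_lens side 0.86 [412.9 181.9]
torch_lens side 0.81 [258.3 167.2]
torch_lens side 0.69 [367.8 252.3]
torch_spot side 0.22 [305.2 227. ]
tail [ 0.746 -0.174  0.286] [203.8 202.1] [225.7 121.6]
orig [ 0.686 -0.182  0.226] [218.6 201.3] [243.2 144.1]
lens [ 0.626 -0.19   0.166] [232.2 200.7] [260.5 166.3]
spot [ 0.556 -0.2    0.096] [246.7 200. ] [280.7 192.2]
```

View pics/p_side.png

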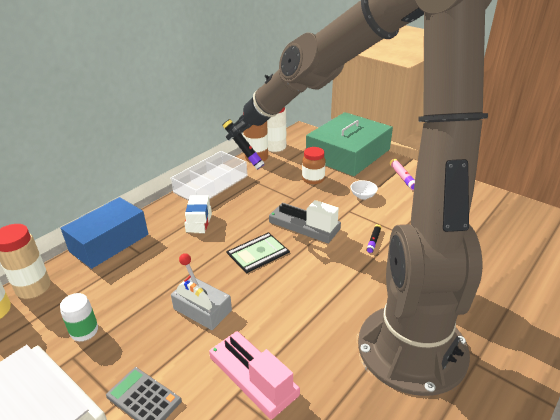

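View pics/p_scene.png

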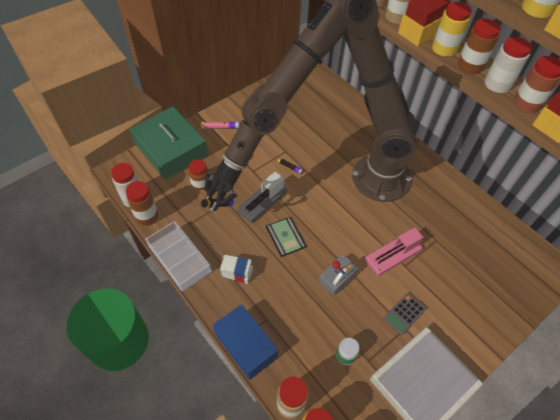

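View pics/p_wrist.png

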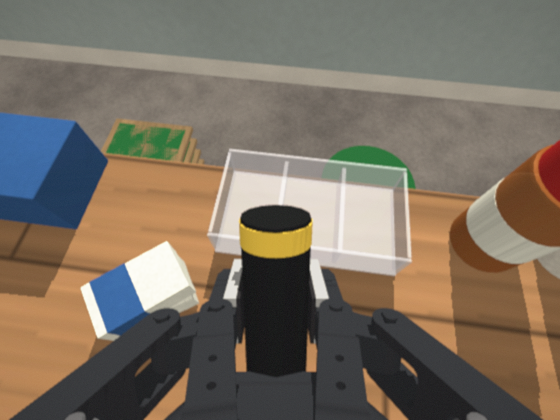

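```bash
python3 - <<'E'
from h import *
T=toolR()
for d in [(-.0535,.171,-.03),(0,0,-.059)]: print(T.inv().apply(d).round(4))
E
```

```text
[-0.0415 -0.1769  0.0008]
[-0.0417 -0.      0.0417]
```

Emit:
move_arm(
  increments=[
    [[-0.005, -0.022, 0, 0, 0, 0, 0], [-0.005, -0.022, 0, 0, 0, 0, 0], [-0.005, -0.022, 0, 0, 0, 0, 0], [-0.005, -0.022, 0, 0, 0, 0, 0], [-0.005, -0.022, 0, 0, 0, 0, 0], [-0.005, -0.022, 0, 0, 0, 0, 0], [-0.005, -0.022, 0, 0, 0, 0, 0], [-0.006, -0.023, 0, 0, 0, 0, 0], [0, 0, 0, 0, 0, 0, 0], [0, 0, 0, 0, 0, 0, 0], [0, 0, 0, 0, 0, 0, 0], [0, 0, 0, 0, 0, 0, 0]],
  ],
)

```text
t: 15.57
position: [0.5817, -0.0812, 0.3546]
orientation: [-0.033, 0.926, 0.069, 0.369]
force: [-0.1, -1.1, -1.7]
gripper_width: 0.0282
```

```bash
cat > st.py <<'E'
from h import *
o=sensors.get_obs(); print(o["t"],o["position"].round(4),o["force"].round(2),o["joints"].round(3),np.abs(o["qvel"]).max().round(3),o["gripper_width"].round(4)); T=toolR(); print(T.as_matrix().round(3).tolist())
P=o["position"]; g=P+T.apply([0,0,.1517]); s=.0446; N=np.array([.5025,-.029,.007])
for nm,L in [("tail",-.085+0),("orig",0),("lens",.085),("spot",.185)]:
    X=g+T.apply([-(s+L),0,0]); print(nm,X.round(4))
print("elev deg",np.degrees(np.arcsin(T.apply([1,0,0])[2])),"spot->note world",(N-X).round(4),"tool",T.inv().apply(N-X).round(4))
E
python3 st.py
```

```text
Traceback (most recent call last):
  File "st.py", line 2, in <module>
    o=sensors.get_obs(); print(o["t"],o["position"].round(4),o["force"].round(2),o["joints"].round(3),np.abs(o["qvel"]).max().round(3),o["gripper_width"].round(4)); T=toolR(); print(T.as_matrix().round(3).tolist())
                                                                                                                                       ^^^^^^^^^^^^^^^^^^^^^^^^
AttributeError: 'float' object has no attribute 'round'
```

```bash
sed -i 's/np.abs(o\["qvel"\]).max().round(3),o\["gripper_width"\].round(4)/np.abs(o["qvel"]).max(),o["gripper_width"]/' st.py; python3 st.py
```

```text
15.5667 [ 0.5817 -0.0812  0.3546] [-0.08 -1.05 -1.75] [ 0.292  0.314 -0.226  2.067 -1.318  0.117 -0.047] 0.014668311801904766 0.02822063427576555
[[0.718, 0.151, 0.68], [0.103, -0.988, 0.112], [0.689, -0.01, -0.725]]
tail [ 0.7138 -0.0601  0.2724]
orig [ 0.6528 -0.0689  0.2139]
lens [ 0.5918 -0.0776  0.1554]
spot [ 0.52   -0.0879  0.0865]
elev deg 43.52188858981119 spot->note world [-0.0175  0.0589 -0.0795] tool [-0.0613 -0.06    0.0523]
```

The arm hit limits on joints 5 and 6. I'll fit a kinematic model from the recorded poses to choose a reachable azimuth for the same 45° slant.

```bash
cat > kin.py <<'E'
import numpy as np, itertools
from scipy.optimize import least_squares
from scipy.spatial.transform import Rotation as R
D=[([1.234,.435,.025,1.574,-.012,1.134,-.075],[.145,-.608,.4045],[-.001,.993,.117,0]),
([0.50861112,0.2278492,-0.20168958,1.88028614,0.05275142,1.03814322,-1.26403575],[0.44076552,-0.2130186,0.40506139],[1.4e-4,9.99941926e-01,1.07749786e-02,1.56e-4]),
([-0.15889506,0.24770516,-0.51134492,1.87909103,0.13555827,1.04597318,-2.2632545],[0.42843722,0.21963507,0.40531178],[-2.247e-3,9.99865443e-01,1.62427819e-02,4.67e-4]),
([-0.22924236,0.29762348,-0.52544337,2.13567483,0.21581261,0.75729982,-2.39100825],[0.36332167,0.21852534,0.2997908],[-2.96e-4,9.99333307e-01,3.65064690e-02,3.63e-4]),
([0.53382165,0.25664334,-0.25719514,1.90214937,0.07722482,0.99199262,-1.17639539],[0.44623936,-0.2055673,0.38407769],[5.4e-5,9.97113925e-01,7.59197145e-02,1.2e-4]),
([0.81195103,0.46336331,-0.66729518,1.894039,-0.19231369,0.15122638,-0.9484959],[0.61215065,-0.19268057,0.36544095],[-.028,.923,.064,.379])]
from plant import sensors
o=sensors.get_obs(); D.append((o["joints"],o["position"],o["orientation"]))
def fk(q,p,sg):
    h,L1,a1,L2,a2,d,e,y0,y7=p
    M=R.identity(); X=np.zeros(3)
    def t(v):
        nonlocal X; X=X+M.apply(v)
    M=M*R.from_euler('z',sg[0]*q[0]+y0); t([0,0,h]); M=M*R.from_euler('y',sg[1]*q[1]); t([a1,0,L1])
    M=M*R.from_euler('z',sg[2]*q[2]); M=M*R.from_euler('y',sg[3]*q[3]); t([a2,0,L2])
    M=M*R.from_euler('z',sg[4]*q[4]); M=M*R.from_euler('y',sg[5]*q[5]); t([e,0,d]); M=M*R.from_euler('z',sg[6]*q[6]+y7)
    return X,M
def qr(o): return R.from_quat([o[1],o[2],o[3],o[0]])
def res(p,sg):
    r=[]
    for q,x,o in D:
        X,M=fk(q,p,sg); r+=list(X-x)+list(0.3*(qr(o).inv()*M).as_rotvec())
    return np.array(r)
def fit():
    best=None
    for s in itertools.product([1,-1],repeat=4):
        sg=[s[0],1,s[1],1,s[2],1,s[3]]
        for y7 in (0,np.pi/2,np.pi,-np.pi/2):
            f=least_squares(res,[.3,.4,0,.4,0,.1,0,0,y7],args=(sg,),max_nfev=60)
            if best is None or f.cost<best[0]: best=(f.cost,f.x,sg)
    return best
if __name__=="__main__":
    b=fit(); print(b[0],b[1].round(4),b[2]); print(res(b[1],b[2]).reshape(-1,6).round(4)); np.savez("kin.npz",p=b[1],sg=b[2])
E
python3 kin.py
```

```text
0.0005854442934491022 [ 0.3229  0.5403  0.0266  0.4308  0.0357  0.1891  0.0078 -0.086   1.4916] [-1, 1, -1, 1, -1, 1, -1]
[[-0.0016  0.0061 -0.007  -0.0002  0.      0.0022]
 [ 0.0044  0.0065 -0.0003 -0.     -0.      0.002 ]
 [ 0.0059  0.0048  0.0006 -0.      0.0001  0.002 ]
 [-0.0047  0.0032  0.006  -0.      0.      0.002 ]
 [ 0.0029  0.006   0.0002 -0.     -0.      0.002 ]
 [-0.0002 -0.0085 -0.0022 -0.0183 -0.0005 -0.0053]
 [-0.0001  0.0064  0.0028 -0.0178 -0.0004 -0.005 ]]
```

```bash
python3 - <<'E'
s=open('kin.py').read()
s=s.replace("h,L1,a1,L2,a2,d,e,y0,y7=p","h,L1,a1,L2,a2,d,e,b1,b2,b3=p; y0=0; y7=np.pi/2").replace("t([0,0,h])","t([0,b1,h])").replace("t([a2,0,L2])","t([a2,b2,L2])").replace("t([a1,0,L1])","t([a1,0,L1])").replace("t([e,0,d])","t([e,b3,d])")
i=s.index("def fit()"); j=s.index("if __name__")
s=s[:i]+'''def fit():
    sg=[-1,1,-1,1,-1,1,-1]
    f=least_squares(res,[.3,.5,0,.4,0,.2,0,0,0,0],args=(sg,)); return f.cost,f.x,sg
'''+s[j:]
open('kin.py','w').write(s)
E
python3 kin.py
```

```text
1.0483328382194137e-07 [ 2.711e-01  5.584e-01 -6.000e-04  4.282e-01 -2.000e-04  1.921e-01
  1.000e-04 -3.650e-02 -1.670e-02 -3.000e-04] [-1, 1, -1, 1, -1, 1, -1]
[[-0.      0.     -0.0002 -0.0002  0.      0.0002]
 [-0.     -0.      0.0001 -0.      0.      0.    ]
 [-0.      0.0001  0.0001  0.     -0.      0.    ]
 [-0.      0.     -0.     -0.      0.      0.    ]
 [ 0.     -0.      0.0001 -0.      0.     -0.    ]
 [ 0.      0.     -0.0001 -0.0002  0.0001  0.0001]
 [ 0.     -0.     -0.      0.      0.      0.    ]]
```

```bash
cat > ik.py <<'E'
from kin import *
k=np.load('kin.npz'); p=k['p']; sg=k['sg']
lo=np.array([-2.62,-.44,-1.27,.08,-1.32,.12,-2.74]); hi=np.array([2.62,2.09,1.32,2.57,4.46,2,2.74])
N=np.array([.5025,-.029,.007]); s=.0446
def pose(psi,el=np.pi/4,up=0,dist=.185,N=N):
    x=np.array([np.cos(psi)*np.cos(el),np.sin(psi)*np.cos(el),np.sin(el)]); z=np.array([np.cos(psi)*np.sin(el),np.sin(psi)*np.sin(el),-np.cos(el)])
    M=np.c_[x,np.cross(z,x),z]; g=N+[0,0,up]+x*(dist+s); return g-.1517*z,R.from_matrix(M)
def ik(X,M,q0,mar=.1,w=.0):
    f=lambda q:np.r_[(fk(q,p,sg)[0]-X)*5,(M.inv()*fk(q,p,sg)[1]).as_rotvec(),w*(q-q0)]
    return least_squares(f,np.clip(q0,lo+mar+.01,hi-mar-.01),bounds=(lo+mar,hi-mar))
if __name__=="__main__":
    q0=np.array(o["joints"]); rng=np.random.default_rng(0)
    for deg in range(-180,180,20):
        X,M=pose(np.radians(deg)); best=None
        for i in range(12):
            st=q0 if i==0 else np.clip(q0+rng.normal(0,.8,7),lo+.12,hi-.12)
            r=ik(X,M,st)
            if r.cost<1e-7:
                dd=np.abs(r.x-q0).max(); best=min(best,(dd,r.x.round(2).tolist())) if best else (dd,r.x.round(2).tolist())
        print(deg,X.round(3),best)
E
python3 ik.py
```

```text
-180 [ 0.447 -0.029  0.277] (np.float64(1.4187293498789098), [0.19, 0.61, -0.34, 1.84, 0.07, 1.51, 1.37])
-160 [ 0.451 -0.048  0.277] (np.float64(1.668798556501352), [0.08, 0.59, -0.24, 1.86, 0.25, 1.5, 1.62])
-140 [ 0.46  -0.064  0.277] (np.float64(1.830755811277268), [0.15, 0.59, -0.4, 1.88, 0.51, 1.5, 1.74])
-120 [ 0.475 -0.077  0.277] (np.float64(2.041068491855538), [-0.01, 0.54, -0.22, 1.95, 0.67, 1.35, 1.99])
-100 [ 0.493 -0.083  0.277] (np.float64(2.3351418421247345), [0.3, 0.6, -0.69, 1.98, 1.02, 1.43, 2.02])
-80 [ 0.512 -0.083  0.277] (np.float64(2.5804325976396307), [-0.68, 0.54, 0.64, 2.13, 0.8, 0.69, 2.53])
-60 [ 0.53  -0.077  0.277] (np.float64(2.6395157360128954), [-0.14, 0.44, -0.08, 2.15, 1.32, 0.8, 2.36])
-40 [ 0.545 -0.064  0.277] None
-20 [ 0.554 -0.048  0.277] (np.float64(3.86050826646863), [-0.46, 0.42, 0.44, 2.27, 2.54, 0.27, 1.74])
0 [ 0.558 -0.029  0.277] None
20 [ 0.554 -0.01   0.277] None
40 [0.545 0.006 0.277] None
60 [0.53  0.019 0.277] (np.float64(0.5135326663287875), [0.61, 0.54, -0.67, 2.09, -1.03, 0.43, 0.47])
80 [0.512 0.025 0.277] (np.float64(0.6134144797488968), [0.64, 0.59, -0.71, 2.02, -0.7, 0.65, 0.43])
100 [0.493 0.025 0.277] (np.float64(0.8118904779346874), [0.51, 0.58, -0.56, 1.96, -0.61, 0.93, 0.61])
120 [0.475 0.019 0.277] (np.float64(1.0063211679540862), [0.51, 0.62, -0.6, 1.9, -0.39, 1.12, 0.7])
140 [0.46  0.006 0.277] (np.float64(1.1782623575436038), [0.54, 0.68, -0.72, 1.85, -0.15, 1.3, 0.77])
160 [ 0.451 -0.01   0.277] (np.float64(1.3244232862826422), [0.31, 0.62, -0.43, 1.84, -0.1, 1.44, 1.13])
```

Exact model: with the tail swung towards +y (azimuth ≈70°) the slant is reachable with margin. Reducing the tilt, turning about vertical, then tilting again, all at height.

Emit:
move_arm(
  increments=[
    [[0, 0, 0, 0, -1, 0, 0], [0, 0, 0, 0, -1, 0, 0], [0, 0, 0, 0, -1, 0, 0], [0, 0, 0, 0, -1, 0, 0], [0, 0, 0, 0, -1, 0, 0], [0, 0, 0, 0, 0, 0, 0], [0, 0, 0, 0, 0, 0, 0]],
  ],
)

```text
t: 16.15
position: [0.587, -0.0776, 0.3507]
orientation: [-0.027, 0.976, 0.081, 0.202]
force: [-0.4, -0.0, -2.4]
gripper_width: 0.0283
```

Emit:
move_arm(
  increments=[
    [[0, 0, 0, 0.24, 0, -1.0, 0], [0, 0, 0, 0.24, 0, -1.0, 0], [0, 0, 0, 0.24, 0, -1.0, 0], [0, 0, 0, 0.24, 0, -1.0, 0], [0, 0, 0, 0.24, 0, -1.0, 0], [0, 0, 0, 0.24, 0, -1.0, 0], [0, 0, 0, 0.24, 0, -1.0, 0], [0, 0, 0, 0.24, 0, -1.0, 0], [0, 0, 0, 0.24, 0, -1.0, 0], [0, 0, 0, 0.24, 0, -1.0, 0], [0, 0, 0, 0, 0, 0, 0], [0, 0, 0, 0, 0, 0, 0]],
  ],
)

```text
t: 17.15
position: [0.5859, -0.0789, 0.3508]
orientation: [-0.04, 0.795, 0.578, 0.178]
force: [0.1, -0.8, -1.5]
gripper_width: 0.0289
```

```bash
python3 st.py; cat > plan.py <<'E'
from ik import *
import sys
psi=np.radians(float(sys.argv[1])); up=float(sys.argv[2])
X,M=pose(psi,up=up)
P=np.array(o["position"]); T=qr(o["orientation"])
print("target",X.round(4),"world d",(X-P).round(4),"tool d",T.inv().apply(X-P).round(4),"rotvec units",((T.inv()*M).as_rotvec()/np.radians(6)).round(3))
r=ik(X,M,np.array(o["joints"])); print(r.cost,r.x.round(2))
E
python3 plan.py 70 .06
```

```text
17.15 [ 0.5859 -0.0789  0.3508] [ 0.08 -0.82 -1.47] [ 0.021  0.389  0.162  1.837 -0.534  0.792  0.206] 0.039079837580426616 0.02888691596537316
[[0.269, 0.934, 0.237], [0.905, -0.329, 0.27], [0.33, 0.142, -0.933]]
tail [ 0.6327 -0.0014  0.2225]
orig [ 0.6099 -0.0784  0.1945]
lens [ 0.587  -0.1553  0.1665]
spot [ 0.5601 -0.2458  0.1335]
elev deg 19.25394413926928 spot->note world [-0.0576  0.2168 -0.1265] tool [ 0.139  -0.1431  0.1629]
target [0.5213 0.0228 0.3366] world d [-0.0646  0.1017 -0.0142] tool d [ 0.07   -0.0957  0.0254] rotvec units [1.107 4.243 0.815]
8.380676275760663e-18 [ 0.28  0.38 -0.22  2.04 -1.03  0.81  0.51]
```

Emit:
move_arm(
  increments=[
    [[0.014, -0.019, 0.005, 0, 0, 0, 0], [0.014, -0.019, 0.005, 0, 0, 0, 0], [0.014, -0.019, 0.005, 0, 0, 0, 0], [0.014, -0.019, 0.005, 0, 0, 0, 0], [0.014, -0.019, 0.005, 0, 0, 0, 0], [0, 0, 0, 0.22, 0.85, 0.16, 0], [0, 0, 0, 0.22, 0.85, 0.16, 0], [0, 0, 0, 0.22, 0.85, 0.16, 0], [0, 0, 0, 0.22, 0.85, 0.16, 0], [0, 0, 0, 0.22, 0.85, 0.16, 0], [0, 0, 0, 0, 0, 0, 0], [0, 0, 0, 0, 0, 0, 0]],
  ],
)

```text
t: 18.15
position: [0.5214, 0.0219, 0.3364]
orientation: [-0.219, 0.758, 0.531, 0.311]
force: [-0.2, 0.0, -1.5]
gripper_width: 0.0283
```

```bash
python3 st.py;python3 plan.py 70 .06; python3 plan.py 70 0;python3 - <<'E'
from h import *
save("wrist","q_wrist"); save("side","q_side"); save("scene","q_scene",(170,120,400,300),3.4)
E
```

```text
18.15 [0.5214 0.0219 0.3364] [-0.23  0.03 -1.47] [ 0.178  0.37  -0.089  2.042 -1.071  0.848  0.543] 0.03705908023477522 0.028335066705543602
[[0.243, 0.94, 0.239], [0.668, -0.341, 0.661], [0.703, -0.001, -0.711]]
tail [0.5675 0.1492 0.257 ]
orig [0.5468 0.0924 0.1972]
lens [0.5261 0.0356 0.1374]
spot [ 0.5018 -0.0312  0.0671]
elev deg 44.68388065605024 spot->note world [ 0.0007  0.0022 -0.0601] tool [-0.0406 -0.      0.0444]
target [0.5213 0.0228 0.3366] world d [-0.      0.0009  0.0002] tool d [ 0.0007 -0.0003  0.0004] rotvec units [-0.014  0.053 -0.001]
2.2601802665634864e-23 [ 0.18  0.37 -0.1   2.04 -1.08  0.85  0.55]
target [0.5213 0.0228 0.2766] world d [-0.      0.0009 -0.0598] tool d [-0.0415 -0.0003  0.0431] rotvec units [-0.014  0.053 -0.001]
6.663679088980948e-29 [ 0.25  0.47 -0.19  2.09 -1.16  0.74  0.7 ]
```

View pics/q_side.png

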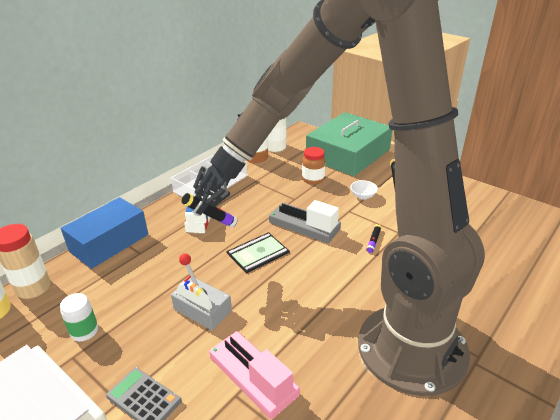

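View pics/q_scene.png

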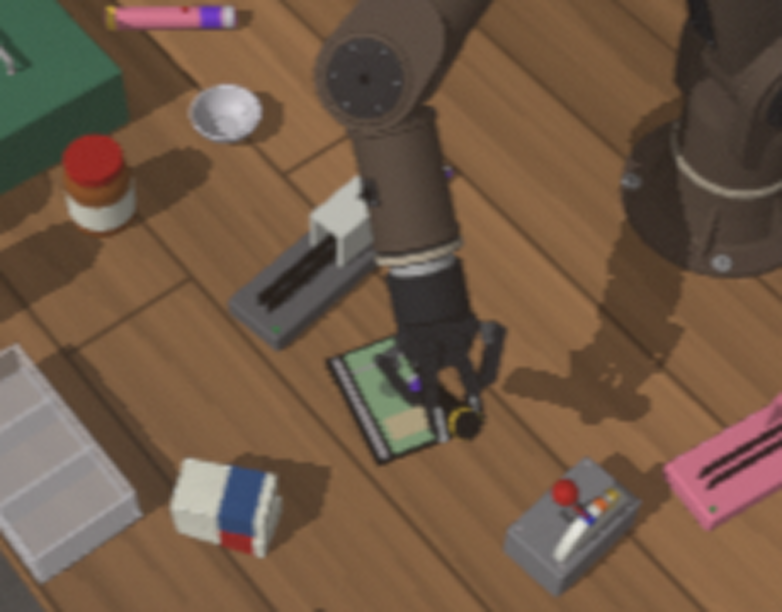

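View pics/q_wrist.png

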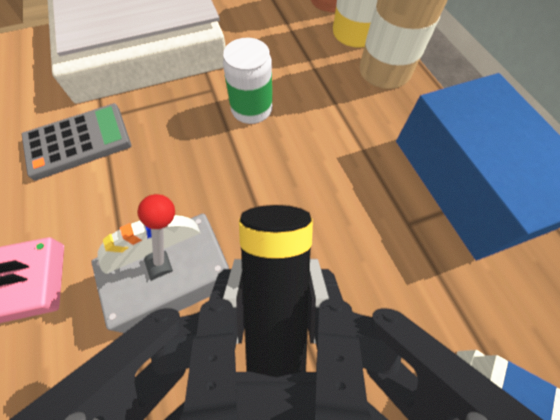

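Torch slants 45° over the note, clear of everything. Moving the last 60 mm down.

Emit:
move_arm(
  increments=[
    [[-0.01, 0, 0.01, 0, 0.05, 0, 0], [-0.01, 0, 0.01, 0, 0, 0, 0], [-0.01, 0, 0.01, 0, 0, 0, 0], [-0.007, 0, 0.008, 0, 0, 0, 0], [-0.004, 0, 0.005, 0, 0, 0, 0], [0, 0, 0, 0, 0, 0, 0], [0, 0, 0, 0, 0, 0, 0], [0, 0, 0, 0, 0, 0, 0]],
  ],
)

```text
t: 18.97
position: [0.5222, 0.0249, 0.2783]
orientation: [-0.221, 0.755, 0.532, 0.314]
force: [-0.0, 0.3, -1.9]
gripper_width: 0.0283
```

```bash
python3 st.py; python3 plan.py 70 0;python3 - <<'E'
from h import *
save("wrist","r_wrist"); a=save("side","r_side",(150,150,350,290),4); b=save("scene","r_scene",(240,190,340,290),6)
T=toolR();P=sensors.get_obs()["position"]; g=P+T.apply([0,0,.1517])
for n in ["side","scene"]:
  for L in (-.085,-.045,0,.06,.085,.185): print(n,L,proj(n,g+T.apply([-(.0446+L),0,0]))[0].round(1))
  for k in ["torch_lens","torch"]:
    for m in models.mark_of(k,n)[:3]: print(k,n,round(m["conf"],2),np.round(m["xy"],1))
  print("note",proj(n,[.5025,-.029,.007]).round(1))
E
```

```text
18.9667 [0.5222 0.0249 0.2783] [-0.03  0.26 -1.92] [ 0.201  0.468 -0.126  2.086 -1.18   0.772  0.715] 0.006665331212635887 0.02832000145354074
[[0.236, 0.942, 0.238], [0.665, -0.336, 0.668], [0.709, 0.001, -0.705]]
tail [0.5679 0.153  0.2   ]
orig [0.5478 0.0965 0.1397]
lens [0.5277 0.04   0.0795]
spot [ 0.5041 -0.0265  0.0086]
elev deg 45.13256576657705 spot->note world [-0.0016 -0.0025 -0.0016] tool [-0.0032 -0.0006 -0.0009]
target [0.5213 0.0228 0.2766] world d [-0.0008 -0.0021 -0.0017] tool d [-0.0028 -0.0001 -0.0004] rotvec units [-0.042 -0.022  0.051]
8.304345674905671e-25 [ 0.2   0.47 -0.12  2.09 -1.18  0.77  0.72]
side -0.085 [186.6 217.1]
side -0.045 [198.3 222.5]
side 0 [210.9 228.4]
side 0.06 [226.8 235.7]
side 0.085 [233.1 238.7]
side 0.185 [256.7 249.6]
torch_lens side 0.91 [232.9 239.9]
torch_lens side 0.46 [370.1 253.1]
torch side 0.69 [209.8 227. ]
torch side 0.63 [371.9 237.7]
note [[257.7 249.8]]
scene -0.085 [305.9 252.8]
scene -0.045 [302.3 249.8]
scene 0 [298.5 246.5]
scene 0.06 [293.8 242.5]
scene 0.085 [291.9 240.8]
scene 0.185 [284.9 234.8]
torch_lens scene 0.62 [294.4 244.2]
torch_lens scene 0.48 [237.7 127.4]
torch_lens scene 0.37 [299.1 173.2]
torch scene 0.54 [221.6 123.6]
torch scene 0.51 [299.3 247.6]
torch scene 0.43 [286.4 162.8]
note [[284.8 234.4]]
```

View pics/r_side.png

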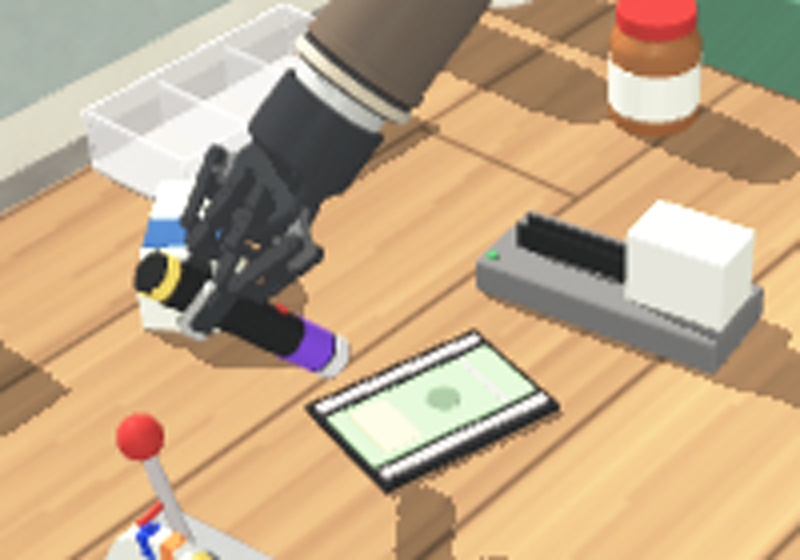

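View pics/r_scene.png

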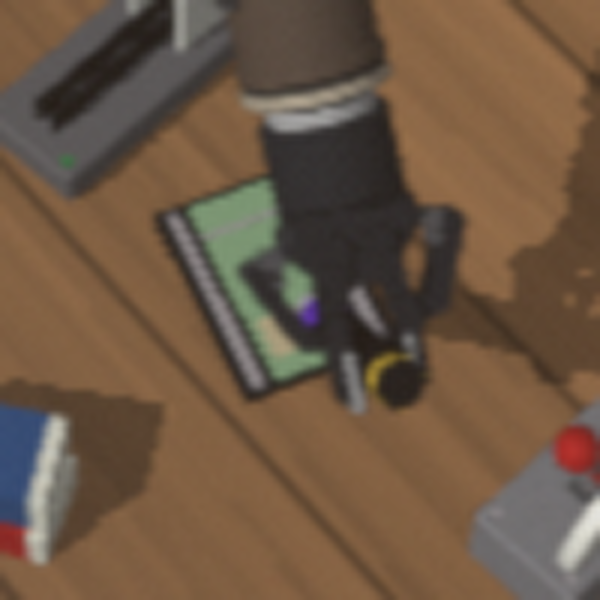

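Everything agrees within about 3 mm: the side view puts the lens at (234.5,239) against a predicted (233,239), and the tail at (187.5,218) against (187,217). Holding still, then handing in.

Emit:
move_arm(
  increments=[
    [[0, 0, 0, 0, 0, 0, 0], [0, 0, 0, 0, 0, 0, 0], [0, 0, 0, 0, 0, 0, 0], [0, 0, 0, 0, 0, 0, 0], [0, 0, 0, 0, 0, 0, 0], [0, 0, 0, 0, 0, 0, 0]],
  ],
)

```text
t: 19.82
position: [0.5219, 0.0246, 0.2776]
orientation: [-0.221, 0.755, 0.532, 0.314]
force: [-0.2, -0.9, -2.8]
gripper_width: 0.0285
```

```bash
python3 st.py; python3 -c "
from plant import workorder
print(workorder.hand_in())"
```

```text
19.8167 [0.5219 0.0246 0.2776] [-0.15 -0.91 -2.82] [ 0.202  0.469 -0.126  2.087 -1.18   0.772  0.716] 0.001391390475638304 0.0284714057100916
[[0.237, 0.942, 0.238], [0.664, -0.336, 0.668], [0.709, -0.001, -0.705]]
tail [0.5675 0.1527 0.1992]
orig [0.5474 0.0963 0.139 ]
lens [0.5272 0.0398 0.0787]
spot [ 0.5035 -0.0266  0.0079]
elev deg 45.13685694698189 spot->note world [-0.001  -0.0024 -0.0009] tool [-0.0024 -0.0001 -0.0012]
the job is handed in; nothing more can be done
None
```

The job was handed in at 19.8 s, with the torch held still over the note; no verdict was reported.

- **Dimmer:** I pushed the lever to the blue mark first and left it. Ball positions put it at about 0.92 rad, inside the 0.8–1.0 range. After I backed off, the wrist view showed the pointer near the far edge of the blue, which I put down to parallax.
- **Torch:** I gripped the black torch by its free end, drew it out of the white sleeve and raised it clear. My first approach ran into the limits of joints 5 and 6, so I lessened the tilt, swung the tail towards +y and tilted again.
- **Final pose:** By the arm's pose the slant is 45.1°. The beam point is about 3 mm from the middle of the note, which puts the lens about 10 cm away. The side picture agrees within about 3 mm. The scene network's lens mark was about 4 pixels off, but the gripper mostly hides the lens in that view.
- **Surroundings:** The last pictures show the torch touching nothing else, and the goods visible in them undisturbed.

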